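# Photograph the specimen pots, then pack them

### The arm

A 6-joint arm with a two-finger parallel gripper is mounted at the origin on the work surface. World frame = base frame: x ahead of the robot, y to its left, z up, the work surface at z = 0. Lengths are in m, angles in rad, forces in N, time in s.
With the tool pointing down it reaches from about 0.375 to 0.9 m from the base axis. Payload 3.1 kg.
Tool frame: the origin (TCP) lies between the finger pads; the fingertips stand 17 mm ahead of it and the grasp point (between the pads) lies 2 mm behind it (robot.nose_length is the distance from the TCP to the fingertips, in m); z points along the fingers, y is the line along which they close (so a half turn about z gives the same grasp; the last joint's range is limited). The gripper opens to 87 mm and grips with 3 to 60 N. Pads are 19 mm wide; open, the fingers measure 117 mm over their backs; the gripper's body (75 mm by 190 mm) begins 51 mm behind the grasp point.
Start: joints at [-1.323, 0.527, 1.433, -0, 1.181, -0.178], TCP at [0.258, -0.569, 0.24] pointing down, gripper open.
Joint ranges: [-3.08, 3.08], [-0.75, 2.2], [0.22, 2.44], [-1.43, 4.57], [0, 2.65], [-2.85, 2.85]. Speed limits (rad/s): [2.79, 2.79, 3.14, 3.14, 3.14, 3.14].

### API

Orientations are given as a unit quaternion [x, y, z, w].
In Python, from rig import robot, cams gives the robot as it stands.
- The arm moves only by the shell command python3 -m pendant 'ROWS' [FORCE]. ROWS is JSON, a list of rows, each an object with "jaw": the opening, from 0 (shut) to 1 (fully open); "linear": the shift along the tool's x, y, z in cm, a list of three; "twist": the turn about the tool's z in degrees. A call has 1 to 12 rows; each row shifts and turns the commanded pose from where the row before left it, along the tool's axes as they then stand; what a row does not reach is not made up. A row lasts 1/12 s, in which the tool goes at most 41.7 mm and 7.16 degrees, less where a joint would pass 70% of its speed; a pose out of reach is approached as far as the arm can. A call is refused whole if a number of a shift passes 4.17 or a number of a turn 7.16, either way. A call with a gripper value outside its range is refused whole. The fingers move at their own pace and stop on an object; FORCE is the grip in N (left out, the last holds). Time passes only in rows, so rows that do not move let the fingers close. It gives the time, the measured TCP pose, the force, the opening and the grip force at its end, in the units of the state.
- robot.get_obs(): the state, without advancing time (a new reading comes with each control period).
- cams.camera(name): name is "scene" or "side" or "wrist"; returns a dict with "color" (480x640x3 uint8, blue, green, red), "depth" (480x640 float32, m along the optical axis (not along the pixel's ray), 0 where there is no reading), "fov_y" (degrees; the focal length in pixels is half the picture's height over the tangent of half this angle, whatever the lens; pixels are square), "cx", "cy" (the principal point, pixels), "view" (4x4, takes a point from world to camera coordinates). Camera axes: x right, y down, z forward; pixel columns grow to the right and rows downward; lengths in m; the calibration is good to about 2 mm. A picture is of the moment at which its call begins.
- robot.hand_in(): hands the job in; it is judged then, once.
The state is a dict: "time": time; "q": joint angles; "joint_velocities": joint speeds; "joint_torque": joint torques, N m; "position": TCP position; "tool_rot": TCP orientation; "ft_force": force on the tool from outside, world axes, zero at the start; "moment": the same for the moment, N m; "grip_width": finger opening in m; "grip_force": force on a finger pad.
Only numpy, scipy, OpenCV 4.12 (cv2) and the standard library are available. Lean on these libraries where they do the work, as an engineer would, in place of code of your own. Each camera call takes 0.05 s, during which the arm holds its last target. There are 200 camera calls.

### The job

Stand every specimen pot from the dark mat upright on the narrow raised ledge in front of the camera. With all of them there, press the grey key on the white box to its first stage and hold it there for a full second so that the camera focuses, then press it all the way down to take the picture and let it come up again. Then pack all the pots upright in the shallow white tray, and leave the wide jar and the slim bottle on the mat where they are.

Things in the scene. Friction and masses are not known exactly. Their poses are not given: they have to be found in the camera images.
- pot1: specimen pot: white cylinder with a green cap, 38 mm in diameter from its foot to 49 mm up, then a tapered cap top (32 to 26 mm) to 68 mm overall; 40 to 85 g; origin at the centre of its underside, z up its axis. Bottom-heavy. Grip the 38 mm part. Three or four pots are present, at first on the mat; an absent one reads None
- pot2: specimen pot: white cylinder with a green cap, 38 mm in diameter from its foot to 49 mm up, then a tapered cap top (32 to 26 mm) to 68 mm overall; 40 to 85 g; origin at the centre of its underside, z up its axis. Bottom-heavy. Grip the 38 mm part. Three or four pots are present, at first on the mat; an absent one reads None
- pot3: specimen pot: white cylinder with a green cap, 38 mm in diameter from its foot to 49 mm up, then a tapered cap top (32 to 26 mm) to 68 mm overall; 40 to 85 g; origin at the centre of its underside, z up its axis. Bottom-heavy. Grip the 38 mm part. Three or four pots are present, at first on the mat; an absent one reads None
- pot4: specimen pot: white cylinder with a green cap, 38 mm in diameter from its foot to 49 mm up, then a tapered cap top (32 to 26 mm) to 68 mm overall; 40 to 85 g; origin at the centre of its underside, z up its axis. Bottom-heavy. Grip the 38 mm part. Three or four pots are present, at first on the mat; an absent one reads None
- ledge (a point): middle of the top of the photo stand's ledge: fixed flat aluminium bar, 26 mm wide along its x, 250 mm long along its y, top 60 mm above the bench, z up. A pot is 12 mm wider than the bar: centre it across. Grey foot plate below, 90 mm wide, 12 mm high. The camera (100 mm wide, top 135 mm above the bench) begins 158 mm from the ledge's middle along +x
- tray: loose white packing tray, 174 mm along its x by 224 mm along its y, 300 g; origin at the centre of its underside; inner floor 12 mm above the origin, inside 150 by 200 mm, walls 12 mm thick, rim 26 mm high
- mat: fixed dark rubber mat, 190 mm along its x by 250 mm along its y, 3 mm thick, origin at the centre of its underside; pots, the wide jar and the slim bottle stand on it in two rows along y (84 mm apart in x, 80 mm apart along y, each up to 7 mm off)
- key_top (a point): centre of the flat top of the round grey key, 36 mm in diameter, that stands out of a white box (85 by 105 by 45 mm high); at rest its top is 61 mm above the bench; it moves down when pressed
- key_first (a joint): first stage of the key, pressed straight down: 0 at rest, 0.005 m at its stop (the half-press click); light spring, 1 N at the start to 3.5 N at the stop
- key_second (a joint): second stage of the key: 0 until the first stage is at its stop and the push exceeds 11 N; 0.004 m when fully down, which takes 15 N. Both stages spring back. A push of 5 to 9 N therefore holds the half-press
- jar: bystander on the mat: wide jar, 48 mm in diameter, 45 mm high, origin at its underside
- flask: bystander on the mat: slim bottle, 26 mm in diameter, 70 mm high, origin at its underside

How it is judged:
On the way, in this order (a step that is already met when the one before it is completed fails the run):
1. all the pots stand upright on the ledge, released and still (x of pot1 in the frame of ledge between -0.012 and 0.012 m and y of pot1 in the frame of ledge between -0.12 and 0.12 m and z of pot1 in the frame of ledge between -0.006 and 0.006 m and angle between each of pot1, pot2, pot3, pot4's own z axis and vertical below 0.12 rad and x of pot2 in the frame of ledge between -0.012 and 0.012 m and y of pot2 in the frame of ledge between -0.12 and 0.12 m and z of pot2 in the frame of ledge between -0.006 and 0.006 m and x of pot3 in the frame of ledge between -0.012 and 0.012 m and y of pot3 in the frame of ledge between -0.12 and 0.12 m and z of pot3 in the frame of ledge between -0.006 and 0.006 m and x of pot4 in the frame of ledge between -0.012 and 0.012 m and y of pot4 in the frame of ledge between -0.12 and 0.12 m and z of pot4 in the frame of ledge between -0.006 and 0.006 m and contact force between the fingers and pot1 below 0.2 N and contact force between the fingers and pot2 below 0.2 N and contact force between the fingers and pot3 below 0.2 N and contact force between the fingers and pot4 below 0.2 N and linear speed of each of pot1, pot2, pot3, pot4 below 0.03 m/s), for 0.4 s.
2. with all the pots on the ledge, the key is held at its first stage (over 4 mm, the second stage not moved) for 0.7 s (x of pot1 in the frame of ledge between -0.012 and 0.012 m and y of pot1 in the frame of ledge between -0.12 and 0.12 m and z of pot1 in the frame of ledge between -0.006 and 0.006 m and angle between each of pot1, pot2, pot3, pot4's own z axis and vertical below 0.12 rad and x of pot2 in the frame of ledge between -0.012 and 0.012 m and y of pot2 in the frame of ledge between -0.12 and 0.12 m and z of pot2 in the frame of ledge between -0.006 and 0.006 m and x of pot3 in the frame of ledge between -0.012 and 0.012 m and y of pot3 in the frame of ledge between -0.12 and 0.12 m and z of pot3 in the frame of ledge between -0.006 and 0.006 m and x of pot4 in the frame of ledge between -0.012 and 0.012 m and y of pot4 in the frame of ledge between -0.12 and 0.12 m and z of pot4 in the frame of ledge between -0.006 and 0.006 m and value of joint key_first above 0.004 m and value of joint key_second below 0.0012 m), for 0.7 s.
3. with all the pots still on the ledge, the key is pressed fully (second stage over 3 mm) (x of pot1 in the frame of ledge between -0.012 and 0.012 m and y of pot1 in the frame of ledge between -0.12 and 0.12 m and z of pot1 in the frame of ledge between -0.006 and 0.006 m and angle between each of pot1, pot2, pot3, pot4's own z axis and vertical below 0.12 rad and x of pot2 in the frame of ledge between -0.012 and 0.012 m and y of pot2 in the frame of ledge between -0.12 and 0.12 m and z of pot2 in the frame of ledge between -0.006 and 0.006 m and x of pot3 in the frame of ledge between -0.012 and 0.012 m and y of pot3 in the frame of ledge between -0.12 and 0.12 m and z of pot3 in the frame of ledge between -0.006 and 0.006 m and x of pot4 in the frame of ledge between -0.012 and 0.012 m and y of pot4 in the frame of ledge between -0.12 and 0.12 m and z of pot4 in the frame of ledge between -0.006 and 0.006 m and value of joint key_second above 0.003 m), for 0.05 s.
4. the key has come up again, all the pots still on the ledge (x of pot1 in the frame of ledge between -0.012 and 0.012 m and y of pot1 in the frame of ledge between -0.12 and 0.12 m and z of pot1 in the frame of ledge between -0.006 and 0.006 m and angle between each of pot1, pot2, pot3, pot4's own z axis and vertical below 0.12 rad and x of pot2 in the frame of ledge between -0.012 and 0.012 m and y of pot2 in the frame of ledge between -0.12 and 0.12 m and z of pot2 in the frame of ledge between -0.006 and 0.006 m and x of pot3 in the frame of ledge between -0.012 and 0.012 m and y of pot3 in the frame of ledge between -0.12 and 0.12 m and z of pot3 in the frame of ledge between -0.006 and 0.006 m and x of pot4 in the frame of ledge between -0.012 and 0.012 m and y of pot4 in the frame of ledge between -0.12 and 0.12 m and z of pot4 in the frame of ledge between -0.006 and 0.006 m and value of joint key_first below 0.0015 m and value of joint key_second below 0.001 m), for 0.1 s.
At the end, for the whole second after the job is handed in: Every pot stands upright (within 0.15 rad) and at rest on the inner floor of the tray, the tray lies flat, and both stages of the key are up (x of pot1 in the frame of tray between -0.062 and 0.062 m and y of pot1 in the frame of tray between -0.087 and 0.087 m and z of pot1 in the frame of tray between 0.006 and 0.018 m and angle between each of pot1, pot2, pot3, pot4's own z axis and vertical below 0.15 rad and linear speed of each of pot1, pot2, pot3, pot4 below 0.03 m/s and x of pot2 in the frame of tray between -0.062 and 0.062 m and y of pot2 in the frame of tray between -0.087 and 0.087 m and z of pot2 in the frame of tray between 0.006 and 0.018 m and x of pot3 in the frame of tray between -0.062 and 0.062 m and y of pot3 in the frame of tray between -0.087 and 0.087 m and z of pot3 in the frame of tray between 0.006 and 0.018 m and x of pot4 in the frame of tray between -0.062 and 0.062 m and y of pot4 in the frame of tray between -0.087 and 0.087 m and z of pot4 in the frame of tray between 0.006 and 0.018 m and value of joint key_first below 0.0015 m and value of joint key_second below 0.001 m and angle between tray's own z axis and vertical below 0.08 rad and linear speed of tray below 0.02 m/s); the robot touches nothing.
It fails at once if the wide jar or the slim bottle on the mat is moved by more than 30 mm (distance of any of jar, flask from where it was at the start of the episode above 0.03 m).
Of pot1, pot2, pot3, pot4 only 3 to 4 are there at a start; the rules pass over those that are not, and their reading is None.
At some moment in a run one of tray may be knocked a few centimetres aside while the robot is not near it.
It also fails if it takes over 210 s, if anything falls off the work surface, if the arm or the gripper's body presses on something with over 40 N, if the wrist force passes 120 N, or if a joint passes its speed limit or range.

## Working session

There is one attempt and no reset: what is moved stays moved. The work goes in short steps, Python scripts to look and compute and a shell command to move; the robot and the scene stay as the last step left them, time stands still between calls to the robot, and variables do not carry over. Pictures are saved under pics/ and viewed, at most 14 in all, crops included, and the job is handed in when it is done.

```bash
mkdir -p pics; ls; cat > h.py <<'E'
import numpy as np, cv2
from rig import robot, cams
def cloud(n):
    c=cams.camera(n); d=c['depth']; f=240/np.tan(np.radians(c['fov_y'])/2)
    v,u=np.mgrid[:480,:640]
    P=np.stack([(u-c['cx'])*d/f,(v-c['cy'])*d/f,d],-1)
    M=np.linalg.inv(c['view']); W=P@M[:3,:3].T+M[:3,3]; W[d==0]=np.nan
    return c,W
E
python3 - <<'E'
from h import *
for n in ['scene','side']:
    c,W=cloud(n); cv2.imwrite(f'pics/{n}0.png',c['color']); np.save(n,W)
    print(n,np.linalg.inv(c['view']).round(3).tolist(),c['fov_y'])
print(robot.get_obs())
E
```

```text
pics
scene [[-0.717, 0.473, -0.513, 1.183], [0.697, 0.5, -0.513, 0.644], [0.014, -0.725, -0.688, 0.914], [0.0, 0.0, 0.0, 1.0]] 42.20205682039903
side [[-0.9, -0.258, 0.351, 0.092], [-0.436, 0.511, -0.741, 0.904], [0.012, -0.82, -0.572, 0.784], [0.0, 0.0, 0.0, 1.0]] 43.989074959215266
{'time': 0.1, 'q': array([-1.32355648e+00,  5.28389597e-01,  1.43375800e+00, -3.25705583e-05,
        1.18139438e+00, -1.78488738e-01]), 'joint_velocities': array([-9.99529597e-04, -2.31061819e-03, -4.00632593e-03, -6.96572651e-05,
       -1.49947299e-04,  4.70697825e-04]), 'joint_torque': array([ 5.46556348e-04, -4.40983522e+01, -1.77151394e+01,  6.35893294e-02,
        5.33896149e-02, -4.06652691e-05]), 'position': array([ 0.25798663, -0.56859036,  0.23866452]), 'tool_rot': array([ 9.77428040e-01,  2.11266365e-01, -4.85492142e-05, -9.73571285e-04]), 'ft_force': array([ 0.33498865,  0.15216671, -0.45036216]), 'moment': array([-0.01297271,  0.00227206,  0.03778838]), 'grip_force': 0.0, 'grip_width': 0.087029172564288}
```

View pics/scene0.png

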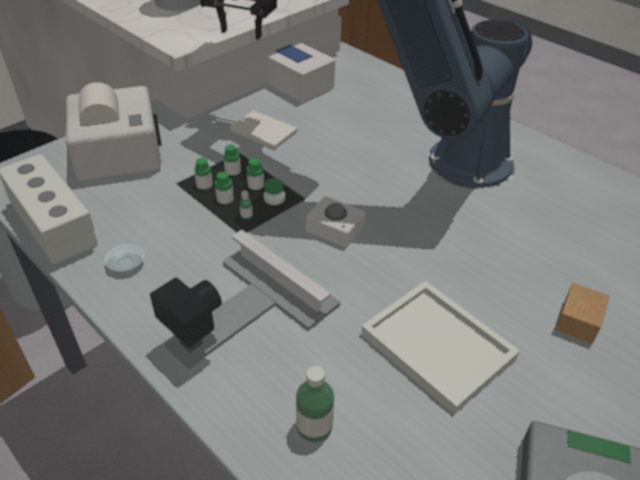

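View pics/side0.png

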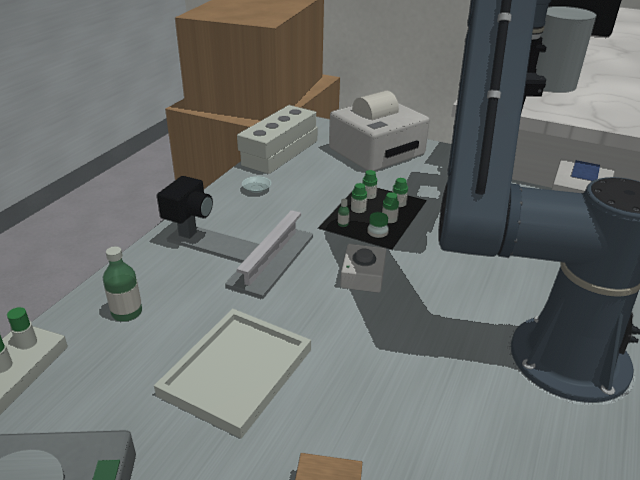

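Both pictures show four green-capped pots on the mat, in the scene view at (204,172), (232,160), (224,187) and (255,174). The jar is at (274,191), the slim bottle at (246,207), the key at (336,213), the ledge runs from (235,237) to (330,300), and the tray is centred at (440,345).

```bash
python3 - <<'E'
from h import *
S=np.load('scene.npy');D=np.load('side.npy')
def W(n,u,v): return n[v,u].round(3)
for nm,px in dict(jar=(274,186),flask=(246,196),key=(336,211),ledgeA=(240,237),ledgeB=(328,298),t1=(425,287),t2=(515,350),t3=(455,403),t4=(364,333),floor=(440,345),cam=(180,300)).items(): print(nm,W(S,*px))
A=np.concatenate([S.reshape(-1,3),D.reshape(-1,3)]);A=A[~np.isnan(A).any(1)]
col=np.concatenate([cv2.imread('pics/scene0.png').reshape(-1,3),cv2.imread('pics/side0.png').reshape(-1,3)]).astype(int)
col=col[np.concatenate([~np.isnan(S.reshape(-1,3)).any(1),~np.isnan(D.reshape(-1,3)).any(1)])]
def comps(m,name,g=0.002,mn=25):
    P=A[m]; ij=((P[:,:2]-[0,-1])/g).astype(int); im=np.zeros((600,1000),np.uint8)
    ok=(ij>=0).all(1)&(ij[:,0]<600)&(ij[:,1]<1000);P=P[ok];ij=ij[ok]
    im[ij[:,0],ij[:,1]]=1; im=cv2.dilate(im,np.ones((3,3)))
    n,L=cv2.connectedComponents(im)
    for k in range(1,n):
        Q=P[L[ij[:,0],ij[:,1]]==k]
        if len(Q)>=mn:
            r=cv2.minAreaRect(Q[:,:2].astype(np.float32)); print(name,len(Q),'mid',((Q.min(0)+Q.max(0))/2).round(3),'med',np.median(Q,0).round(3),'rect',np.round(r[0],3),np.round(r[1],3),round(r[2],1))
x,y,z=A.T
green=(col[:,1]>col[:,2]+25)&(col[:,1]>col[:,0]+15)
comps(green&(z>.03)&(z<.09),'green')
comps((z>.053)&(z<.066),'z60')
comps((z>.02)&(z<.031)&(col.min(1)>130),'rim',mn=150)
comps((z<.006)&(col.max(1)<45)&(x>.2),'mat',mn=200)
E
```

```text
jar [ 0.465 -0.213  0.049]
flask [ 0.546 -0.212  0.065]
key [ 0.437 -0.045  0.062]
ledgeA [ 0.634 -0.125  0.058]
ledgeB [0.59  0.086 0.01 ]
t1 [0.444 0.206 0.026]
t2 [0.448 0.413 0.026]
t3 [0.614 0.405 0.028]
t4 [0.603 0.193 0.009]
floor [0.526 0.309 0.013]
cam [ 0.854 -0.005  0.133]
green 418 mid [ 0.454 -0.291  0.057] med [ 0.456 -0.285  0.058] rect [ 0.453 -0.29 ] [0.036 0.042] 76.6
green 447 mid [ 0.458 -0.223  0.042] med [ 0.458 -0.216  0.046] rect [ 0.458 -0.219] [0.05  0.045] 62.3
green 397 mid [ 0.458 -0.372  0.054] med [ 0.46  -0.367  0.057] rect [ 0.459 -0.372] [0.033 0.039] 88.1
green 1467 mid [0.539 0.607 0.061] med [0.545 0.594 0.061] rect [0.54  0.607] [0.033 0.092] 28.6
green 392 mid [ 0.541 -0.376  0.055] med [ 0.543 -0.37   0.057] rect [ 0.541 -0.375] [0.036 0.041] 78.3
green 427 mid [ 0.54  -0.299  0.056] med [ 0.541 -0.294  0.057] rect [ 0.541 -0.299] [0.039 0.038] 62.3
green 107 mid [ 0.545 -0.214  0.048] med [ 0.545 -0.211  0.049] rect [ 0.545 -0.214] [0.026 0.021] 5.9
green 65 mid [0.782 0.269 0.081] med [0.774 0.275 0.08 ] rect [0.778 0.272] [0.046 0.016] 65.2

[... 1870 characters left out ...]
58.1
z60 30 mid [ 0.913 -0.549  0.06 ] med [ 0.913 -0.551  0.06 ] rect [ 0.913 -0.549] [0.087 0.001] 84.5
z60 30 mid [ 0.923 -0.455  0.06 ] med [ 0.923 -0.454  0.06 ] rect [ 0.923 -0.455] [0.088 0.001] 84.5
z60 116 mid [ 1.138 -0.854  0.06 ] med [ 1.136 -0.855  0.06 ] rect [ 1.137 -0.854] [0.125 0.028] 6.7
z60 28 mid [ 1.092 -0.949  0.06 ] med [ 1.088 -0.948  0.06 ] rect [ 1.089 -0.949] [0.009 0.073] 10.0
rim 4508 mid [0.523 0.302 0.026] med [0.526 0.325 0.026] rect [0.523 0.301] [0.228 0.18 ] 86.9
rim 1326 mid [0.872 0.463 0.027] med [0.846 0.454 0.029] rect [0.872 0.467] [0.1   0.157] 6.5
mat 3872 mid [ 0.495 -0.302  0.001] med [ 0.493 -0.248  0.002] rect [ 0.495 -0.303] [0.257 0.191] 88.5
```

```bash
python3 -m pendant '[{"jaw":1,"linear":[0,0,0],"twist":-6.56},{"jaw":1,"linear":[0,0,0],"twist":-6.56},{"jaw":1,"linear":[0,0,0],"twist":-6.56},{"jaw":1,"linear":[0,0,0],"twist":-6.56},{"jaw":1,"linear":[0,0,0],"twist":-6.56},{"jaw":1,"linear":[0,0,0],"twist":-6.56},{"jaw":1,"linear":[0,0,0],"twist":-6.56},{"jaw":1,"linear":[0,0,0],"twist":-6.56},{"jaw":1,"linear":[0,0,0],"twist":-6.56},{"jaw":1,"linear":[0,0,0],"twist":-6.56},{"jaw":1,"linear":[0,0,-2],"twist":0},{"jaw":1,"linear":[0,0,-2],"twist":0}]' 15
python3 -m pendant '[{"jaw":1,"linear":[3,3,-1],"twist":0},{"jaw":1,"linear":[3,3,-1],"twist":0},{"jaw":1,"linear":[3,3,-1],"twist":0},{"jaw":1,"linear":[3,3,-1],"twist":0},{"jaw":1,"linear":[3,3,-1],"twist":0},{"jaw":1,"linear":[3,3,-1],"twist":0},{"jaw":1,"linear":[3,3,-1],"twist":0},{"jaw":1,"linear":[3,3,-1],"twist":0},{"jaw":1,"linear":[0,0,0],"twist":0},{"jaw":1,"linear":[0,0,0],"twist":0},{"jaw":1,"linear":[0,0,0],"twist":0}]'
python3 - <<'E'
from h import *
c,W=cloud('wrist'); cv2.imwrite('pics/wrist0.png',c['color']); np.save('wrist',W)
print(np.linalg.inv(c['view']).round(3).tolist(),c['fov_y']); print(robot.get_obs()['q'].round(3))
x,y,z=np.moveaxis(W,-1,0)
for lo,hi in [(.064,.078),(.04,.052)]:
    m=((z>lo)&(z<hi)).astype(np.uint8)
    n,L,st,ce=cv2.connectedComponentsWithStats(m)
    for k in range(1,n):
        if st[k,4]>80:
            Q=W[L==k]; (a,r)=cv2.minEnclosingCircle(Q[:,:2].astype(np.float32)); print(lo,len(Q),np.round(a,4),round(r,4),np.median(Q,0).round(4),ce[k].round())
E
```

```text
time: 1.1
position: [0.2578, -0.5678, 0.2779]
tool_rot: [0.707, 0.707, 0.001, -0.002]
ft_force: [0.4, -1.0, -0.6]
grip_width: 0.087
grip_force: 0.0
time: 2.02
position: [0.4872, -0.3396, 0.3554]
tool_rot: [0.707, 0.707, -0.0, -0.001]
ft_force: [-0.4, -0.2, -0.1]
grip_width: 0.0871
grip_force: 0.0
[[1.0, 0.002, -0.002, 0.488], [0.001, -0.954, -0.301, -0.256], [-0.002, 0.301, -0.954, 0.501], [0.0, 0.0, 0.0, 1.0]] 71.52239864075449
[-7.980e-01  3.770e-01  1.360e+00 -1.000e-03  1.406e+00 -7.970e-01]
0.064 127 [ 0.5474 -0.2203] 0.0068 [ 0.5476 -0.22    0.0731] [368. 104.]
0.064 369 [ 0.4568 -0.2959] 0.014 [ 0.4569 -0.296   0.071 ] [293. 169.]
0.064 367 [ 0.542  -0.3044] 0.0138 [ 0.5418 -0.3039  0.0711] [360. 175.]
0.064 802 [ 0.8704 -0.4218] 0.0751 [ 0.8304 -0.4062  0.0711] [572. 253.]
0.064 329 [ 0.4614 -0.378 ] 0.0141 [ 0.4617 -0.3771  0.0712] [298. 230.]
0.064 324 [ 0.5439 -0.3801] 0.0139 [ 0.5437 -0.3797  0.0712] [359. 232.]
0.064 146 [ 0.5866 -0.5177] 0.0221 [ 0.5829 -0.5054  0.0707] [384. 318.]
0.064 154 [ 0.5235 -0.6117] 0.0381 [ 0.5246 -0.6091  0.071 ] [341. 375.]
0.064 495 [ 0.3443 -0.6631] 0.0588 [ 0.3473 -0.6506  0.071 ] [228. 397.]
0.04 448 [ 0.4309 -0.1053] 0.0314 [ 0.4202 -0.1089  0.0445] [262.   5.]
0.04 956 [ 0.4606 -0.2248] 0.0217 [ 0.4605 -0.2249  0.0482] [296. 110.]
0.04 169 [ 0.5474 -0.2202] 0.0126 [ 0.5423 -0.2236  0.0482] [362. 107.]
0.04 597 [ 0.8314 -0.43  ] 0.0644 [ 0.8292 -0.4258  0.0463] [552. 259.]
0.04 87 [ 0.0204 -0.4956] 0.0199 [ 0.0214 -0.4958  0.0453] [ 11. 301.]
0.04 176 [ 0.5798 -0.527 ] 0.0358 [ 0.5766 -0.5142  0.0456] [376. 314.]
0.04 384 [ 0.3443 -0.6716] 0.0612 [ 0.3479 -0.6507  0.046 ] [233. 386.]
```

The wrist measurement agrees with the pot model: cap-top radius 14 mm, height 71 mm. I'm going to the pot at (0.542,-0.304) first.

```bash
python3 -m pendant '[{"jaw":0.65,"linear":[0.9,1.4,4],"twist":0},{"jaw":0.65,"linear":[0.9,1.4,4],"twist":0},{"jaw":0.65,"linear":[0.9,1.4,4],"twist":0},{"jaw":0.65,"linear":[0.9,1.4,4],"twist":0},{"jaw":0.65,"linear":[0,0,4],"twist":0},{"jaw":0.65,"linear":[0,0,4],"twist":0},{"jaw":0.65,"linear":[0,0,1],"twist":0},{"jaw":0.65,"linear":[0,0,0],"twist":0},{"jaw":0.65,"linear":[0,0,0],"twist":0}]'
python3 - <<'E'
from h import *
S=np.load('scene.npy');D=np.load('side.npy')
for N in (S,D):
    Q=N.reshape(-1,3); m=(abs(Q[:,2]-.06)<.004)&(abs(Q[:,0]-.628)<.03)&(abs(Q[:,1]+.014)<.15); Q=Q[m]
    print(len(Q),[(round(a,2),np.percentile(Q[abs(Q[:,1]-a)<.012,0],[3,50,97]).round(4)) for a in (-.11,-.05,.0,.05,.09)],Q[:,1].min(),Q[:,1].max(),np.median(Q[:,2]))
E
```

```text
time: 2.82
position: [0.5411, -0.3066, 0.1125]
tool_rot: [0.708, 0.706, -0.0, 0.0]
ft_force: [0.7, -0.4, 0.4]
grip_width: 0.0567
grip_force: 0.0
1269 [(-0.11, array([0.6193, 0.6326, 0.645 ])), (-0.05, array([0.6179, 0.6308, 0.6439])), (0.0, array([0.6154, 0.629 , 0.6416])), (0.05, array([0.6135, 0.6284, 0.6406])), (0.09, array([0.6137, 0.6255, 0.6388]))] -0.13865758090963476 0.11387879296929093 0.05914474863465047
865 [(-0.11, array([0.6173, 0.6301, 0.6432])), (-0.05, array([0.6142, 0.6274, 0.6415])), (0.0, array([0.6147, 0.6257, 0.6398])), (0.05, array([0.6121, 0.6254, 0.6381])), (0.09, array([0.6115, 0.6233, 0.6374]))] -0.14025308085789623 0.11349253294995265 0.05923187711504718
```

```bash
python3 -m pendant '[{"jaw":0.65,"linear":[0.13,0.05,2.6],"twist":0},{"jaw":0.65,"linear":[0.13,0.05,2.6],"twist":0},{"jaw":0.65,"linear":[0,0,2.5],"twist":0},{"jaw":0.65,"linear":[0,0,0],"twist":0},{"jaw":0.2,"linear":[0,0,0],"twist":0},{"jaw":0.2,"linear":[0,0,0],"twist":0},{"jaw":0.2,"linear":[0,0,0],"twist":0},{"jaw":0.2,"linear":[0,0,0],"twist":0},{"jaw":0.2,"linear":[0,0,0],"twist":0},{"jaw":0.2,"linear":[0,0,0],"twist":0}]' 15
```

```text
time: 3.65
position: [0.5435, -0.3036, 0.0375]
tool_rot: [0.707, 0.707, 0.0, 0.002]
ft_force: [-0.5, -0.1, 6.7]
grip_width: 0.0377
grip_force: 15.0
```

```bash
python3 -m pendant '[{"jaw":0.2,"linear":[0,0,-3],"twist":0},{"jaw":0.2,"linear":[0,0,-4],"twist":0},{"jaw":0.2,"linear":[0,0,-4],"twist":0},{"jaw":0.2,"linear":[0,0,-4],"twist":0},{"jaw":0.2,"linear":[0,0,0],"twist":0}]'
```

```text
time: 4.07
position: [0.5469, -0.3058, 0.1948]
tool_rot: [0.707, 0.707, 0.001, 0.009]
ft_force: [-0.1, -0.2, -0.2]
grip_width: 0.0375
grip_force: 15.0
```

```bash
python3 -m pendant '[{"jaw":0.2,"linear":[2,0.4,0],"twist":0},{"jaw":0.2,"linear":[3.5,0.7,0],"twist":0},{"jaw":0.2,"linear":[4,0.8,0],"twist":0},{"jaw":0.2,"linear":[4,0.8,0],"twist":0},{"jaw":0.2,"linear":[4,0.8,0],"twist":0},{"jaw":0.2,"linear":[4,0.8,0],"twist":0},{"jaw":0.2,"linear":[4,0.8,0],"twist":0},{"jaw":0.2,"linear":[4,0.8,0],"twist":0},{"jaw":0.2,"linear":[4,0.8,0],"twist":0},{"jaw":0.2,"linear":[3,0.6,0],"twist":0},{"jaw":0.2,"linear":[1,0.2,0],"twist":0},{"jaw":0.2,"linear":[0,0,0],"twist":0}]'
python3 -m pendant '[{"jaw":0.2,"linear":[0,0,0],"twist":0},{"jaw":0.2,"linear":[0,0,0],"twist":0},{"jaw":0.2,"linear":[0,0,0],"twist":0}]'
python3 - <<'E'
from h import *
c,Q=cloud('wrist'); cv2.imwrite('pics/wrist1.png',c['color']); Q=Q.reshape(-1,3)
m=(abs(Q[:,2]-.06)<.005)&(abs(Q[:,0]-.628)<.03)&(abs(Q[:,1]+.014)<.15); Q=Q[m]
print(len(Q),[(round(a,2),np.percentile(Q[abs(Q[:,1]-a)<.008,0],[3,50,97]).round(4)) for a in (-.13,-.11,-.08,-.05,.0,.05) if (abs(Q[:,1]-a)<.008).sum()>9],Q[:,1].min(),Q[:,1].max(),np.median(Q[:,2]))
E
```

```text
time: 5.07
position: [0.6176, 0.0754, 0.1855]
tool_rot: [0.706, 0.709, 0.001, 0.0]
ft_force: [-0.0, -1.4, -0.7]
grip_width: 0.0373
grip_force: 15.0
time: 5.32
position: [0.6174, 0.0705, 0.1852]
tool_rot: [0.708, 0.706, -0.0, 0.0]
ft_force: [-0.7, -0.1, -1.1]
grip_width: 0.0375
grip_force: 15.0
2368 [(-0.08, array([0.6216, 0.6345, 0.6452])), (0.05, array([0.618 , 0.6352, 0.6414]))] -0.08813379996386711 0.10993246823300146 0.060314828152990746
```

View pics/wrist1.png

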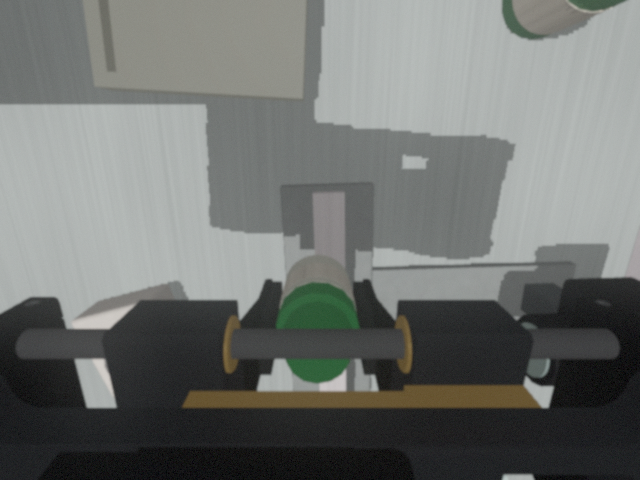

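The wrist picture shows the pot held upright, with the ledge's far end ahead of it at (312-345,190), slightly right of the tool. I'll check the ledge's x from this view.

```bash
python3 - <<'E'
from h import *
c,W=cloud('wrist'); Q=W[185:255,295:365].reshape(-1,3); Q=Q[abs(Q[:,2]-.06)<.005]
for a in (.08,.09,.10,.108):
    q=Q[abs(Q[:,1]-a)<.005,0]
    if len(q)>9: print(a,len(q),np.percentile(q,[2,50,98]).round(4))
print(robot.get_obs()['position'],Q[:,1].max(),np.median(Q[:,2]))
E
```

```text
0.08 350 [0.6156 0.6281 0.6407]
0.09 369 [0.6156 0.6281 0.6405]
0.1 379 [0.6148 0.6279 0.6403]
0.108 289 [0.6149 0.6279 0.6401]
[0.61744716 0.07068035 0.18516758] 0.10996176990299737 0.0602506730722816
```

```bash
python3 -m pendant '[{"jaw":0.2,"linear":[0,0.5,2],"twist":0},{"jaw":0.2,"linear":[0,0.5,2],"twist":0},{"jaw":0.2,"linear":[0,0,2],"twist":0},{"jaw":0.2,"linear":[0,0,1.5],"twist":0},{"jaw":0.2,"linear":[0,0,0.8],"twist":0},{"jaw":0.2,"linear":[0,0,0],"twist":0},{"jaw":0.2,"linear":[0,0,0],"twist":0}]'
```

```text
time: 6.0
position: [0.6276, 0.0718, 0.1021]
tool_rot: [0.707, 0.707, -0.0, -0.0]
ft_force: [0.5, 0.4, -0.1]
grip_width: 0.0374
grip_force: 15.0
```

```bash
python3 -m pendant '[{"jaw":0.2,"linear":[0,0,0.35],"twist":0},{"jaw":0.2,"linear":[0,0,0.25],"twist":0},{"jaw":0.2,"linear":[0,0,0.15],"twist":0},{"jaw":0.2,"linear":[0,0,0],"twist":0},{"jaw":0.2,"linear":[0,0,0],"twist":0}]'
```

```text
time: 6.42
position: [0.6276, 0.0725, 0.0949]
tool_rot: [0.707, 0.707, 0.0, 0.0]
ft_force: [0.3, -0.6, -0.9]
grip_width: 0.0379
grip_force: 15.0
```

```bash
python3 -m pendant '[{"jaw":0.2,"linear":[0,0,0.1],"twist":0},{"jaw":0.2,"linear":[0,0,0],"twist":0},{"jaw":0.65,"linear":[0,0,0],"twist":0},{"jaw":0.65,"linear":[0,0,0],"twist":0},{"jaw":0.65,"linear":[0,0,0],"twist":0},{"jaw":0.65,"linear":[0,0,0],"twist":0},{"jaw":0.65,"linear":[0,0,-2],"twist":0},{"jaw":0.65,"linear":[0,0,-4],"twist":0},{"jaw":0.65,"linear":[0,0,-4],"twist":0}]'
python3 -m pendant '[{"jaw":0.65,"linear":[-1.5,-0.7,0],"twist":0},{"jaw":0.65,"linear":[-3.5,-1.6,0],"twist":0},{"jaw":0.65,"linear":[-3.5,-1.6,0],"twist":0},{"jaw":0.65,"linear":[-3.5,-1.6,0],"twist":0},{"jaw":0.65,"linear":[-3.5,-1.6,0],"twist":0},{"jaw":0.65,"linear":[-3.5,-1.6,0],"twist":0},{"jaw":0.65,"linear":[-3.5,-1.6,0],"twist":0},{"jaw":0.65,"linear":[-3.5,-1.6,0],"twist":0},{"jaw":0.65,"linear":[-3.5,-1.6,0],"twist":0},{"jaw":0.65,"linear":[-3.5,-1.6,0],"twist":0},{"jaw":0.65,"linear":[-3.5,-1.5,0],"twist":0},{"jaw":0.65,"linear":[0,0,0],"twist":0}]'
python3 -m pendant '[{"jaw":0.65,"linear":[0,0,0],"twist":0},{"jaw":0.65,"linear":[0,0,0],"twist":0},{"jaw":0.65,"linear":[0,0,0],"twist":0}]'
python3 - <<'E'
from h import *
c,W=cloud('scene'); cv2.imwrite('pics/s1.png',cv2.resize(c['color'][120:340,150:450],None,fx=2.4,fy=2.4))
E
```

```text
time: 7.17
position: [0.626, 0.0724, 0.1926]
tool_rot: [0.707, 0.707, -0.002, -0.002]
ft_force: [1.8, 0.5, -0.4]
grip_width: 0.0561
grip_force: 0.0
time: 8.17
position: [0.4598, -0.2995, 0.1939]
tool_rot: [0.709, 0.705, -0.001, 0.002]
ft_force: [0.8, -0.0, -0.8]
grip_width: 0.0566
grip_force: 0.0
time: 8.42
position: [0.4616, -0.2912, 0.1934]
tool_rot: [0.707, 0.708, 0.0, -0.001]
ft_force: [0.1, 0.4, -0.7]
grip_width: 0.0569
grip_force: 0.0
```

View pics/s1.png

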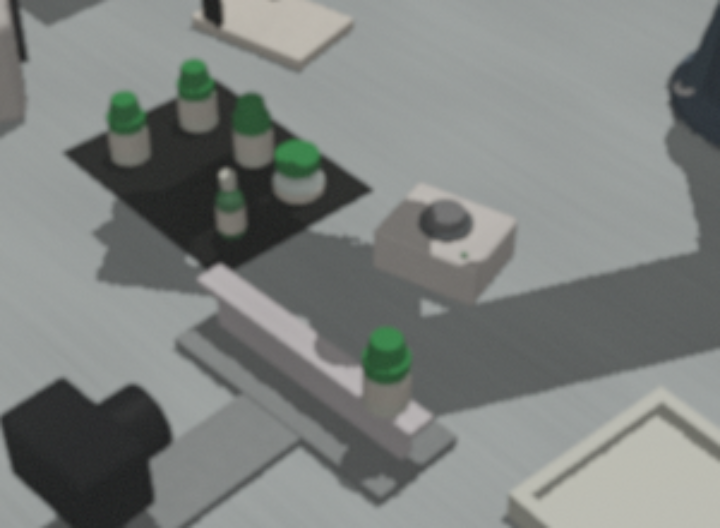

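The first pot stands upright on the ledge at (387,370) in this crop, and the other three are unmoved on the mat. Next is the pot at (0.457,-0.296).

```bash
python3 -m pendant '[{"jaw":0.65,"linear":[-0.25,-0.25,2],"twist":0},{"jaw":0.65,"linear":[-0.25,-0.2,3.5],"twist":0},{"jaw":0.65,"linear":[0,0,3.5],"twist":0},{"jaw":0.65,"linear":[0,0,3],"twist":0},{"jaw":0.65,"linear":[0,0,2],"twist":0},{"jaw":0.65,"linear":[0,0,1.6],"twist":0},{"jaw":0.65,"linear":[0,0,0],"twist":0},{"jaw":0.65,"linear":[0,0,0],"twist":0}]'
python3 -m pendant '[{"jaw":0.2,"linear":[0,0,0],"twist":0},{"jaw":0.2,"linear":[0,0,0],"twist":0},{"jaw":0.2,"linear":[0,0,0],"twist":0},{"jaw":0.2,"linear":[0,0,0],"twist":0},{"jaw":0.2,"linear":[0,0,0],"twist":0},{"jaw":0.2,"linear":[0,0,0],"twist":0}]' 15
```

```text
time: 9.13
position: [0.4572, -0.296, 0.0371]
tool_rot: [0.706, 0.708, 0.0, -0.001]
ft_force: [0.4, -0.0, -0.2]
grip_width: 0.0567
grip_force: 0.0
time: 9.63
position: [0.4574, -0.2979, 0.0388]
tool_rot: [0.707, 0.707, 0.0, 0.001]
ft_force: [-0.6, 0.9, 6.2]
grip_width: 0.0374
grip_force: 15.0
```

```bash
python3 -m pendant '[{"jaw":0.2,"linear":[0,0,-2],"twist":0},{"jaw":0.2,"linear":[0,0,-4],"twist":0},{"jaw":0.2,"linear":[0,0,-4],"twist":0},{"jaw":0.2,"linear":[0,0,-4],"twist":0},{"jaw":0.2,"linear":[0,0,-1.5],"twist":0},{"jaw":0.2,"linear":[0,0,0],"twist":0}]'
python3 -m pendant '[{"jaw":0.2,"linear":[1.2,0.6,0],"twist":0},{"jaw":0.2,"linear":[3,1.8,0],"twist":0},{"jaw":0.2,"linear":[3.3,1.8,0],"twist":0},{"jaw":0.2,"linear":[3.3,1.8,0],"twist":0},{"jaw":0.2,"linear":[3.3,1.8,0],"twist":0},{"jaw":0.2,"linear":[3.3,1.8,0],"twist":0},{"jaw":0.2,"linear":[3.3,1.8,0],"twist":0},{"jaw":0.2,"linear":[3.3,1.8,0],"twist":0},{"jaw":0.2,"linear":[3.3,1.8,0],"twist":0},{"jaw":0.2,"linear":[2.7,1.7,0],"twist":0},{"jaw":0.2,"linear":[1.2,0.6,0],"twist":0},{"jaw":0.2,"linear":[0,0,0],"twist":0}]'
python3 -m pendant '[{"jaw":0.2,"linear":[0,0,0],"twist":0},{"jaw":0.2,"linear":[0,0,0],"twist":0},{"jaw":0.2,"linear":[0,0,0],"twist":0}]'
```

```text
time: 10.13
position: [0.4591, -0.2996, 0.1975]
tool_rot: [0.707, 0.707, 0.0, 0.005]
ft_force: [1.0, -0.7, -0.7]
grip_width: 0.0377
grip_force: 15.0
time: 11.13
position: [0.6295, 0.0185, 0.19]
tool_rot: [0.706, 0.709, -0.001, -0.002]
ft_force: [-0.0, -0.3, -0.8]
grip_width: 0.0376
grip_force: 15.0
time: 11.38
position: [0.6288, 0.0132, 0.1919]
tool_rot: [0.708, 0.706, -0.001, -0.001]
ft_force: [0.3, -0.4, -0.6]
grip_width: 0.0375
grip_force: 15.0
```

```bash
python3 -m pendant '[{"jaw":0.2,"linear":[0,0,2],"twist":0},{"jaw":0.2,"linear":[0,0,2.5],"twist":0},{"jaw":0.2,"linear":[0,0,2],"twist":0},{"jaw":0.2,"linear":[0,0,1.5],"twist":0},{"jaw":0.2,"linear":[0,0,0.8],"twist":0},{"jaw":0.2,"linear":[0,0,0.3],"twist":0},{"jaw":0.2,"linear":[0,0,0.2],"twist":0},{"jaw":0.2,"linear":[0,0,0],"twist":0},{"jaw":0.2,"linear":[0,0,0],"twist":0}]'
```

```text
time: 12.13
position: [0.6307, 0.0141, 0.1007]
tool_rot: [0.707, 0.707, 0.001, 0.001]
ft_force: [-0.8, -0.0, 0.5]
grip_width: 0.0377
grip_force: 15.0
```

```bash
python3 -m pendant '[{"jaw":0.2,"linear":[0,-0.15,0.3],"twist":0},{"jaw":0.2,"linear":[0,0,0.2],"twist":0},{"jaw":0.2,"linear":[0,0,0.1],"twist":0},{"jaw":0.2,"linear":[0,0,0],"twist":0},{"jaw":0.2,"linear":[0,0,0],"twist":0}]'
```

```text
time: 12.55
position: [0.6288, 0.0144, 0.0957]
tool_rot: [0.707, 0.707, 0.0, 0.001]
ft_force: [-3.1, -0.3, 8.6]
grip_width: 0.0372
grip_force: 15.0
```

```bash
python3 -m pendant '[{"jaw":0.2,"linear":[0,0,-0.05],"twist":0},{"jaw":0.65,"linear":[0,0,0],"twist":0},{"jaw":0.65,"linear":[0,0,0],"twist":0},{"jaw":0.65,"linear":[0,0,0],"twist":0},{"jaw":0.65,"linear":[0,0,0],"twist":0},{"jaw":0.65,"linear":[0,0,-2],"twist":0},{"jaw":0.65,"linear":[0,0,-4],"twist":0},{"jaw":0.65,"linear":[0,0,-4],"twist":0}]'
python3 -m pendant '[{"jaw":0.65,"linear":[-1.7,-0.7,0],"twist":0},{"jaw":0.65,"linear":[-3.75,-1.6,0],"twist":0},{"jaw":0.65,"linear":[-3.75,-1.6,0],"twist":0},{"jaw":0.65,"linear":[-3.75,-1.6,0],"twist":0},{"jaw":0.65,"linear":[-3.75,-1.6,0],"twist":0},{"jaw":0.65,"linear":[-3.75,-1.6,0],"twist":0},{"jaw":0.65,"linear":[-3.75,-1.6,0],"twist":0},{"jaw":0.65,"linear":[-3.75,-1.6,0],"twist":0},{"jaw":0.65,"linear":[-3.75,-1.6,0],"twist":0},{"jaw":0.65,"linear":[-3.75,-1.6,0],"twist":0},{"jaw":0.65,"linear":[-3.75,-1.7,0],"twist":0},{"jaw":0.65,"linear":[0,0,0],"twist":0}]'
python3 -m pendant '[{"jaw":0.65,"linear":[0,0,0],"twist":0},{"jaw":0.65,"linear":[0,0,0],"twist":0},{"jaw":0.65,"linear":[0,0,0],"twist":0}]'
python3 - <<'E'
from h import *
c,W=cloud('wrist'); x,y,z=np.moveaxis(W,-1,0)
n,L,st,ce=cv2.connectedComponentsWithStats(((z>.064)&(z<.078)&(x>.42)&(x<.6)&(y>-.43)).astype(np.uint8))
for k in range(1,n):
    if st[k,4]>60:
        Q=W[L==k]; a,r=cv2.minEnclosingCircle(Q[:,:2].astype(np.float32)); print(len(Q),np.round(a,4),round(r,4))
E
```

```text
time: 13.22
position: [0.627, 0.0147, 0.193]
tool_rot: [0.707, 0.707, -0.002, -0.002]
ft_force: [0.6, 0.3, -0.3]
grip_width: 0.0562
grip_force: 0.0
time: 14.22
position: [0.458, -0.3856, 0.1942]
tool_rot: [0.709, 0.705, -0.002, 0.002]
ft_force: [0.9, 0.8, -0.4]
grip_width: 0.057
grip_force: 0.0
time: 14.47
position: [0.4607, -0.3761, 0.1938]
tool_rot: [0.707, 0.708, 0.0, -0.001]
ft_force: [-0.8, 1.3, -0.1]
grip_width: 0.0568
grip_force: 0.0
455 [ 0.5473 -0.2196] 0.0073
809 [ 0.4609 -0.3774] 0.014
825 [ 0.5441 -0.3807] 0.0141
```

```bash
python3 -m pendant '[{"jaw":0.65,"linear":[-0.1,0,2],"twist":0},{"jaw":0.65,"linear":[0,0,3.5],"twist":0},{"jaw":0.65,"linear":[0,0,3.5],"twist":0},{"jaw":0.65,"linear":[0,0,3],"twist":0},{"jaw":0.65,"linear":[0,0,2],"twist":0},{"jaw":0.65,"linear":[0,0,1.6],"twist":0},{"jaw":0.65,"linear":[0,0,0],"twist":0},{"jaw":0.65,"linear":[0,0,0],"twist":0}]'
python3 -m pendant '[{"jaw":0.2,"linear":[0,0,0],"twist":0},{"jaw":0.2,"linear":[0,0,0],"twist":0},{"jaw":0.2,"linear":[0,0,0],"twist":0},{"jaw":0.2,"linear":[0,0,0],"twist":0},{"jaw":0.2,"linear":[0,0,0],"twist":0},{"jaw":0.2,"linear":[0,0,0],"twist":0}]' 15
python3 -m pendant '[{"jaw":0.2,"linear":[0,0,-2],"twist":0},{"jaw":0.2,"linear":[0,0,-4],"twist":0},{"jaw":0.2,"linear":[0,0,-4],"twist":0},{"jaw":0.2,"linear":[0,0,-4],"twist":0},{"jaw":0.2,"linear":[0,0,-1.5],"twist":0},{"jaw":0.2,"linear":[0,0,0],"twist":0}]'
python3 -m pendant '[{"jaw":0.2,"linear":[1.5,0.6,0],"twist":0},{"jaw":0.2,"linear":[3.3,1.8,0],"twist":0},{"jaw":0.2,"linear":[3.5,1.8,0],"twist":0},{"jaw":0.2,"linear":[3.5,1.8,0],"twist":0},{"jaw":0.2,"linear":[3.5,1.8,0],"twist":0},{"jaw":0.2,"linear":[3.5,1.8,0],"twist":0},{"jaw":0.2,"linear":[3.5,1.8,0],"twist":0},{"jaw":0.2,"linear":[3.5,1.8,0],"twist":0},{"jaw":0.2,"linear":[3.5,1.8,0],"twist":0},{"jaw":0.2,"linear":[2.9,1.7,0],"twist":0},{"jaw":0.2,"linear":[1.5,0.5,0],"twist":0},{"jaw":0.2,"linear":[0,0,0],"twist":0}]'
python3 -m pendant '[{"jaw":0.2,"linear":[0,0,0],"twist":0},{"jaw":0.2,"linear":[0,0,0],"twist":0},{"jaw":0.2,"linear":[0,0,0],"twist":0}]'
```

```text
time: 15.18
position: [0.4608, -0.3769, 0.0375]
tool_rot: [0.706, 0.708, 0.0, -0.001]
ft_force: [-0.2, 0.4, -0.1]
grip_width: 0.0567
grip_force: 0.0
time: 15.68
position: [0.4609, -0.379, 0.0394]
tool_rot: [0.707, 0.707, -0.0, 0.001]
ft_force: [0.8, 1.2, 6.0]
grip_width: 0.0373
grip_force: 15.0
time: 16.18
position: [0.4624, -0.3808, 0.1982]
tool_rot: [0.707, 0.707, -0.0, 0.005]
ft_force: [-0.4, -0.8, -0.7]
grip_width: 0.0378
grip_force: 15.0
time: 17.18
position: [0.6316, -0.0361, 0.19]
tool_rot: [0.705, 0.709, -0.001, -0.003]
ft_force: [-0.4, -0.4, -1.2]
grip_width: 0.0375
grip_force: 15.0
time: 17.43
position: [0.6314, -0.0424, 0.192]
tool_rot: [0.708, 0.707, -0.001, -0.001]
ft_force: [0.4, -0.5, -1.2]
grip_width: 0.0375
grip_force: 15.0
```

Same descent as before, with the small x correction known from the last one.

```bash
python3 -m pendant '[{"jaw":0.2,"linear":[0,-0.15,2],"twist":0},{"jaw":0.2,"linear":[0,0,2.5],"twist":0},{"jaw":0.2,"linear":[0,0,2],"twist":0},{"jaw":0.2,"linear":[0,0,1.5],"twist":0},{"jaw":0.2,"linear":[0,0,0.8],"twist":0},{"jaw":0.2,"linear":[0,0,0.4],"twist":0},{"jaw":0.2,"linear":[0,0,0.2],"twist":0},{"jaw":0.2,"linear":[0,0,0.1],"twist":0},{"jaw":0.2,"linear":[0,0,0],"twist":0},{"jaw":0.2,"linear":[0,0,0],"twist":0}]'
```

```text
time: 18.27
position: [0.6316, -0.0418, 0.0991]
tool_rot: [0.707, 0.707, 0.0, 0.001]
ft_force: [-0.7, 0.5, -1.0]
grip_width: 0.0374
grip_force: 15.0
```

```bash
python3 -m pendant '[{"jaw":0.2,"linear":[0,-0.05,0.15],"twist":0},{"jaw":0.2,"linear":[0,0,0.15],"twist":0},{"jaw":0.2,"linear":[0,0,0.05],"twist":0},{"jaw":0.2,"linear":[0,0,0],"twist":0},{"jaw":0.2,"linear":[0,0,0],"twist":0}]'
```

```text
time: 18.68
position: [0.631, -0.0415, 0.0964]
tool_rot: [0.707, 0.707, 0.0, 0.001]
ft_force: [-1.5, 0.3, 6.0]
grip_width: 0.0376
grip_force: 15.0
```

```bash
python3 -m pendant '[{"jaw":0.2,"linear":[0,0,-0.05],"twist":0},{"jaw":0.65,"linear":[0,0,0],"twist":0},{"jaw":0.65,"linear":[0,0,0],"twist":0},{"jaw":0.65,"linear":[0,0,0],"twist":0},{"jaw":0.65,"linear":[0,0,0],"twist":0},{"jaw":0.65,"linear":[0,0,-2],"twist":0},{"jaw":0.65,"linear":[0,0,-4],"twist":0},{"jaw":0.65,"linear":[0,0,-4],"twist":0}]'
python3 -m pendant '[{"jaw":0.65,"linear":[-1.5,-0.4,0],"twist":0},{"jaw":0.65,"linear":[-3.25,-0.85,0],"twist":0},{"jaw":0.65,"linear":[-3.25,-0.85,0],"twist":0},{"jaw":0.65,"linear":[-3.25,-0.85,0],"twist":0},{"jaw":0.65,"linear":[-3.25,-0.85,0],"twist":0},{"jaw":0.65,"linear":[-3.25,-0.85,0],"twist":0},{"jaw":0.65,"linear":[-3.25,-0.85,0],"twist":0},{"jaw":0.65,"linear":[-3.25,-0.85,0],"twist":0},{"jaw":0.65,"linear":[-3.25,-0.85,0],"twist":0},{"jaw":0.65,"linear":[-3.25,-0.85,0],"twist":0},{"jaw":0.65,"linear":[-3.25,-0.7,0],"twist":0},{"jaw":0.65,"linear":[0,0,0],"twist":0}]'
python3 -m pendant '[{"jaw":0.65,"linear":[0,0,0],"twist":0},{"jaw":0.65,"linear":[0,0,0],"twist":0},{"jaw":0.65,"linear":[0,0,0],"twist":0}]'
```

```text
time: 19.35
position: [0.6289, -0.0413, 0.194]
tool_rot: [0.707, 0.707, -0.001, -0.002]
ft_force: [1.0, -0.2, -0.3]
grip_width: 0.0563
grip_force: 0.0
time: 20.35
position: [0.5415, -0.3888, 0.195]
tool_rot: [0.709, 0.705, -0.001, 0.002]
ft_force: [0.6, -0.7, -0.5]
grip_width: 0.0566
grip_force: 0.0
time: 20.6
position: [0.5431, -0.38, 0.1948]
tool_rot: [0.707, 0.707, 0.0, -0.001]
ft_force: [0.5, -0.5, -0.7]
grip_width: 0.0563
grip_force: 0.0
```

```bash
python3 -m pendant '[{"jaw":0.65,"linear":[0,0.1,2],"twist":0},{"jaw":0.65,"linear":[0,0,3.5],"twist":0},{"jaw":0.65,"linear":[0,0,3.5],"twist":0},{"jaw":0.65,"linear":[0,0,3],"twist":0},{"jaw":0.65,"linear":[0,0,2],"twist":0},{"jaw":0.65,"linear":[0,0,1.7],"twist":0},{"jaw":0.65,"linear":[0,0,0],"twist":0},{"jaw":0.65,"linear":[0,0,0],"twist":0}]'
python3 -m pendant '[{"jaw":0.2,"linear":[0,0,0],"twist":0},{"jaw":0.2,"linear":[0,0,0],"twist":0},{"jaw":0.2,"linear":[0,0,0],"twist":0},{"jaw":0.2,"linear":[0,0,0],"twist":0},{"jaw":0.2,"linear":[0,0,0],"twist":0},{"jaw":0.2,"linear":[0,0,0],"twist":0}]' 15
python3 -m pendant '[{"jaw":0.2,"linear":[0,0,-2],"twist":0},{"jaw":0.2,"linear":[0,0,-4],"twist":0},{"jaw":0.2,"linear":[0,0,-4],"twist":0},{"jaw":0.2,"linear":[0,0,-4],"twist":0},{"jaw":0.2,"linear":[0,0,-1.5],"twist":0},{"jaw":0.2,"linear":[0,0,0],"twist":0}]'
python3 -m pendant '[{"jaw":0.2,"linear":[1.5,0.4,0],"twist":0},{"jaw":0.2,"linear":[2.8,0.9,0],"twist":0},{"jaw":0.2,"linear":[2.9,0.9,0],"twist":0},{"jaw":0.2,"linear":[2.9,0.9,0],"twist":0},{"jaw":0.2,"linear":[2.9,0.9,0],"twist":0},{"jaw":0.2,"linear":[2.9,0.9,0],"twist":0},{"jaw":0.2,"linear":[2.9,0.9,0],"twist":0},{"jaw":0.2,"linear":[2.9,0.9,0],"twist":0},{"jaw":0.2,"linear":[2.9,0.9,0],"twist":0},{"jaw":0.2,"linear":[2.3,0.8,0],"twist":0},{"jaw":0.2,"linear":[1.4,0.5,0],"twist":0},{"jaw":0.2,"linear":[0,0,0],"twist":0}]'
python3 -m pendant '[{"jaw":0.2,"linear":[0,0,0],"twist":0},{"jaw":0.2,"linear":[0,0,0],"twist":0},{"jaw":0.2,"linear":[0,0,0],"twist":0}]'
```

```text
time: 21.27
position: [0.544, -0.3796, 0.0374]
tool_rot: [0.706, 0.708, 0.0, -0.001]
ft_force: [0.4, -0.2, 1.2]
grip_width: 0.0566
grip_force: 0.0
time: 21.77
position: [0.5445, -0.382, 0.0396]
tool_rot: [0.707, 0.707, 0.0, 0.001]
ft_force: [-0.2, 0.6, 5.2]
grip_width: 0.0377
grip_force: 15.0
time: 22.27
position: [0.5463, -0.3838, 0.1989]
tool_rot: [0.707, 0.707, 0.0, 0.006]
ft_force: [0.8, 0.4, -0.9]
grip_width: 0.0376
grip_force: 15.0
time: 23.27
position: [0.6321, -0.0942, 0.1907]
tool_rot: [0.706, 0.709, -0.001, -0.002]
ft_force: [-0.1, -0.2, -0.6]
grip_width: 0.0378
grip_force: 15.0
time: 23.52
position: [0.6324, -0.0999, 0.1926]
tool_rot: [0.708, 0.706, -0.0, -0.0]
ft_force: [0.2, 0.0, -0.2]
grip_width: 0.0376
grip_force: 15.0
```

```bash
python3 -m pendant '[{"jaw":0.2,"linear":[0.1,-0.15,2],"twist":0},{"jaw":0.2,"linear":[0,0,2.5],"twist":0},{"jaw":0.2,"linear":[0,0,2],"twist":0},{"jaw":0.2,"linear":[0,0,1.5],"twist":0},{"jaw":0.2,"linear":[0,0,0.8],"twist":0},{"jaw":0.2,"linear":[0,0,0.4],"twist":0},{"jaw":0.2,"linear":[0,0,0.2],"twist":0},{"jaw":0.2,"linear":[0,0,0.1],"twist":0},{"jaw":0.2,"linear":[0,0,0],"twist":0},{"jaw":0.2,"linear":[0,0,0],"twist":0}]'
python3 -m pendant '[{"jaw":0.2,"linear":[0,0,0.15],"twist":0},{"jaw":0.2,"linear":[0,0,0.1],"twist":0},{"jaw":0.2,"linear":[0,0,0],"twist":0},{"jaw":0.2,"linear":[0,0,0],"twist":0}]'
```

```text
time: 24.35
position: [0.6321, -0.0978, 0.0992]
tool_rot: [0.707, 0.707, 0.0, 0.001]
ft_force: [-0.2, -0.4, -1.5]
grip_width: 0.0376
grip_force: 15.0
time: 24.68
position: [0.632, -0.0976, 0.0966]
tool_rot: [0.707, 0.707, 0.0, 0.001]
ft_force: [-0.8, 0.1, 5.9]
grip_width: 0.0376
grip_force: 15.0
```

```bash
python3 -m pendant '[{"jaw":0.2,"linear":[0,0,-0.05],"twist":0},{"jaw":0.65,"linear":[0,0,0],"twist":0},{"jaw":0.65,"linear":[0,0,0],"twist":0},{"jaw":0.65,"linear":[0,0,0],"twist":0},{"jaw":0.65,"linear":[0,0,0],"twist":0},{"jaw":0.65,"linear":[0,0,-2],"twist":0},{"jaw":0.65,"linear":[0,0,-4],"twist":0},{"jaw":0.65,"linear":[0,0,-4],"twist":0},{"jaw":0.65,"linear":[0,0,0],"twist":0}]'
python3 -m pendant '[{"jaw":0,"linear":[0,-1.5,0],"twist":0},{"jaw":0,"linear":[0,-3,0],"twist":0},{"jaw":0,"linear":[0,-3,0],"twist":0},{"jaw":0,"linear":[0,-3,0],"twist":0},{"jaw":0,"linear":[0,-3,0],"twist":0},{"jaw":0,"linear":[0,-3,0],"twist":0},{"jaw":0,"linear":[0,-3,0],"twist":0},{"jaw":0,"linear":[0,-1,0],"twist":0},{"jaw":0,"linear":[0,0,0],"twist":0},{"jaw":0,"linear":[0,0,0],"twist":0},{"jaw":0,"linear":[0,0,0],"twist":0}]'
python3 - <<'E'
from h import *
c,W=cloud('wrist'); cv2.imwrite('pics/w2.png',c['color']); np.save('w2',W)
x,y,z=np.moveaxis(W,-1,0)
n,L,st,ce=cv2.connectedComponentsWithStats(((z>.056)&(z<.066)&(x>.38)&(x<.48)&(y>-.12)&(y<.02)).astype(np.uint8))
for k in range(1,n):
    if st[k,4]>60:
        Q=W[L==k]; a,r=cv2.minEnclosingCircle(Q[:,:2].astype(np.float32)); print(len(Q),np.round(a,4),round(r,4),np.median(Q,0).round(4))
c,W=cloud('scene'); cv2.imwrite('pics/s2.png',cv2.resize(c['color'][120:340,150:450],None,fx=2.4,fy=2.4))
E
```

```text
time: 25.43
position: [0.6364, -0.099, 0.2043]
tool_rot: [0.707, 0.707, 0.004, 0.007]
ft_force: [1.3, -0.1, 0.7]
grip_width: 0.0566
grip_force: 0.0
time: 26.35
position: [0.4288, -0.0984, 0.1965]
tool_rot: [0.707, 0.707, 0.001, 0.002]
ft_force: [0.4, 0.1, 1.5]
grip_width: 0.0014
grip_force: 0.0
1396 [ 0.4301 -0.0572] 0.0181 [ 0.4299 -0.0563  0.0612]
```

View pics/s2.png

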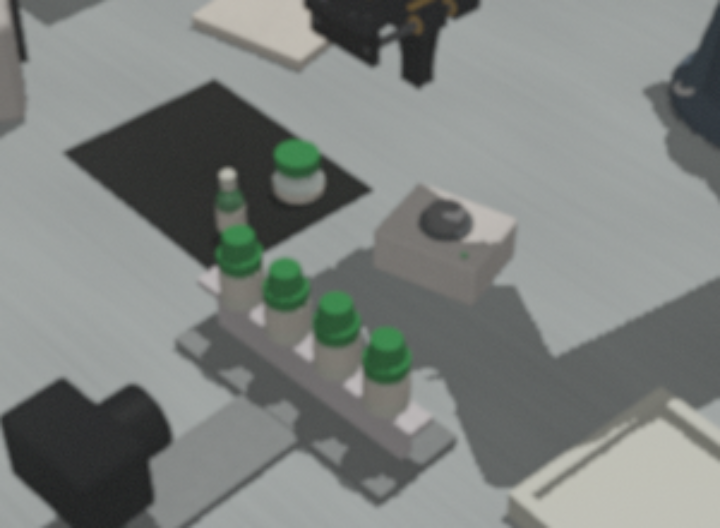

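All four pots stand upright on the ledge, between (240,265) and (387,370) in the crop, and the mat holds only the jar and the bottle. The wrist view puts the key at (0.430,-0.057,0.061) with an 18 mm radius, which is as specified. I'm going down to just above it.

```bash
python3 -m pendant '[{"jaw":0,"linear":[1.5,0.1,0],"twist":0},{"jaw":0,"linear":[2,0,0],"twist":0},{"jaw":0,"linear":[0.7,0,2],"twist":0},{"jaw":0,"linear":[0,0,3],"twist":0},{"jaw":0,"linear":[0,0,3],"twist":0},{"jaw":0,"linear":[0,0,2],"twist":0},{"jaw":0,"linear":[0,0,0.8],"twist":0},{"jaw":0,"linear":[0,0,0],"twist":0},{"jaw":0,"linear":[0,0,0],"twist":0},{"jaw":0,"linear":[0,0,0],"twist":0}]'
```

```text
time: 27.28
position: [0.4286, -0.0559, 0.0889]
tool_rot: [0.707, 0.707, 0.0, 0.001]
ft_force: [0.2, 0.4, 0.8]
grip_width: 0.0004
grip_force: 0.0
```

```bash
python3 -m pendant '[{"jaw":0,"linear":[0,0,0.6],"twist":0},{"jaw":0,"linear":[0,0,0.5],"twist":0},{"jaw":0,"linear":[0,0,0.3],"twist":0},{"jaw":0,"linear":[0,0,0],"twist":0},{"jaw":0,"linear":[0,0,0],"twist":0}]'
```

```text
time: 27.7
position: [0.4284, -0.0559, 0.0744]
tool_rot: [0.707, 0.707, 0.0, 0.001]
ft_force: [1.9, 0.1, 2.6]
grip_width: 0.0005
grip_force: 1.4
```

```bash
python3 -m pendant '[{"jaw":0,"linear":[0,0,0.1],"twist":0},{"jaw":0,"linear":[0,0,0.1],"twist":0},{"jaw":0,"linear":[0,0,0],"twist":0},{"jaw":0,"linear":[0,0,0],"twist":0}]'
```

```text
time: 28.03
position: [0.4284, -0.0559, 0.073]
tool_rot: [0.707, 0.707, 0.001, 0.001]
ft_force: [1.2, 0.1, 11.9]
grip_width: 0.0006
grip_force: 5.4
```

```bash
python3 -m pendant '[{"jaw":0,"linear":[0,0,-0.06],"twist":0},{"jaw":0,"linear":[0,0,0],"twist":0},{"jaw":0,"linear":[0,0,0],"twist":0}]'
```

```text
time: 28.28
position: [0.4284, -0.0559, 0.0733]
tool_rot: [0.707, 0.707, 0.001, 0.001]
ft_force: [1.3, -0.8, 7.0]
grip_width: 0.0004
grip_force: 3.8
```

At 7 N, z = 0.0733, the key is at its first stop. I'll hold it here for over a second.

```bash
for i in 1; do python3 -m pendant '[{"jaw":0,"linear":[0,0,0],"twist":0},{"jaw":0,"linear":[0,0,0],"twist":0},{"jaw":0,"linear":[0,0,0],"twist":0},{"jaw":0,"linear":[0,0,0],"twist":0},{"jaw":0,"linear":[0,0,0],"twist":0},{"jaw":0,"linear":[0,0,0],"twist":0},{"jaw":0,"linear":[0,0,0],"twist":0},{"jaw":0,"linear":[0,0,0],"twist":0},{"jaw":0,"linear":[0,0,0],"twist":0},{"jaw":0,"linear":[0,0,0],"twist":0},{"jaw":0,"linear":[0,0,0],"twist":0},{"jaw":0,"linear":[0,0,0],"twist":0}]'; done
python3 -m pendant '[{"jaw":0,"linear":[0,0,0],"twist":0},{"jaw":0,"linear":[0,0,0],"twist":0},{"jaw":0,"linear":[0,0,0],"twist":0},{"jaw":0,"linear":[0,0,0],"twist":0}]'
```

```text
time: 29.28
position: [0.4284, -0.0559, 0.0733]
tool_rot: [0.707, 0.707, 0.001, 0.001]
ft_force: [1.6, 0.3, 6.7]
grip_width: 0.0003
grip_force: 3.8
time: 29.62
position: [0.4284, -0.0559, 0.0733]
tool_rot: [0.707, 0.707, 0.001, 0.001]
ft_force: [1.2, 0.0, 7.6]
grip_width: 0.0002
grip_force: 3.8
```

```bash
python3 -m pendant '[{"jaw":0,"linear":[0,0,0.2],"twist":0},{"jaw":0,"linear":[0,0,0.2],"twist":0},{"jaw":0,"linear":[0,0,0.25],"twist":0},{"jaw":0,"linear":[0,0,0],"twist":0},{"jaw":0,"linear":[0,0,0],"twist":0},{"jaw":0,"linear":[0,0,0],"twist":0}]'
```

```text
time: 30.12
position: [0.4284, -0.0559, 0.0687]
tool_rot: [0.707, 0.707, 0.001, 0.002]
ft_force: [-0.1, 0.7, 29.8]
grip_width: 0.0003
grip_force: 15.1
```

```bash
python3 -m pendant '[{"jaw":0,"linear":[0,0,-0.6],"twist":0},{"jaw":0,"linear":[0,0,-1.5],"twist":0},{"jaw":0,"linear":[0,0,-3],"twist":0},{"jaw":0,"linear":[0,0,-4],"twist":0},{"jaw":0,"linear":[0,0,-3.5],"twist":0},{"jaw":0.65,"linear":[0,0,0],"twist":0},{"jaw":0.65,"linear":[0,0,0],"twist":0}]'
python3 -m pendant '[{"jaw":0.65,"linear":[0.5,1,0],"twist":0},{"jaw":0.65,"linear":[1.5,2.5,0],"twist":0},{"jaw":0.65,"linear":[1.5,2.5,0],"twist":0},{"jaw":0.65,"linear":[1.5,2.5,0],"twist":0},{"jaw":0.65,"linear":[1.5,2.5,0],"twist":0},{"jaw":0.65,"linear":[1.5,2.5,0],"twist":0},{"jaw":0.65,"linear":[1.5,2.5,0],"twist":0},{"jaw":0.65,"linear":[1.5,2.5,0],"twist":0},{"jaw":0.65,"linear":[1.4,1.4,0],"twist":0},{"jaw":0.65,"linear":[0,0,0],"twist":0},{"jaw":0.65,"linear":[0,0,0],"twist":0},{"jaw":0.65,"linear":[0,0,0],"twist":0}]'
python3 - <<'E'
from h import *
S=np.concatenate([cloud(n)[1].reshape(-1,3) for n in ('scene','side')])
c,W=cloud('scene'); x,y,z=np.moveaxis(W,-1,0)
m=(z>.112)&(z<.133)&(abs(x-.63)<.04)&(abs(y+.015)<.14)
n,L,st,_=cv2.connectedComponentsWithStats(m.astype(np.uint8))
for k in range(1,n):
    if st[k,4]>15: print('pot',st[k,4],np.median(W[L==k],0).round(4))
x,y,z=S.T; m=(abs(z-.026)<.004)&(x>.36)&(x<.68)&(y>.13)&(y<.47)
print('tray',m.sum(),cv2.minAreaRect(S[m][:,:2].astype(np.float32)))
m=(abs(z-.0605)<.004)&(abs(x-.43)<.025)&(abs(y+.056)<.025); print('key',m.sum(),S[m].mean(0).round(4))
E
```

```text
time: 30.7
position: [0.4277, -0.0556, 0.1936]
tool_rot: [0.707, 0.707, 0.001, 0.001]
ft_force: [-0.2, -0.2, -0.1]
grip_width: 0.0075
grip_force: 0.0
time: 31.7
position: [0.6246, 0.0686, 0.1898]
tool_rot: [0.707, 0.707, -0.002, -0.002]
ft_force: [0.5, -0.5, -1.0]
grip_width: 0.056
grip_force: 0.0
pot 193 [ 0.6347 -0.0887  0.1248]
pot 148 [ 0.6369 -0.0322  0.1233]
pot 162 [0.6351 0.0243 0.1237]
pot 220 [0.6315 0.0789 0.1251]
tray 5175 ((0.5229740738868713, 0.3012363612651825), (0.22932419180870056, 0.17929424345493317), 86.87371826171875)
key 195 [ 0.4278 -0.0514  0.06  ]
```

The key is back up, the four pots are unmoved, and the tray hasn't moved: centre (0.523,0.301), long axis 3° off y. I'm picking up the first pot for the tray.

```bash
python3 -m pendant '[{"jaw":0.65,"linear":[0.35,0.15,2],"twist":0},{"jaw":0.65,"linear":[0,0,2.5],"twist":0},{"jaw":0.65,"linear":[0,0,2.5],"twist":0},{"jaw":0.65,"linear":[0,0,1.5],"twist":0},{"jaw":0.65,"linear":[0,0,0.8],"twist":0},{"jaw":0.65,"linear":[0,0,0.1],"twist":0},{"jaw":0.65,"linear":[0,0,0],"twist":0},{"jaw":0.65,"linear":[0,0,0],"twist":0}]'
python3 -m pendant '[{"jaw":0.2,"linear":[0,0,0],"twist":0},{"jaw":0.2,"linear":[0,0,0],"twist":0},{"jaw":0.2,"linear":[0,0,0],"twist":0},{"jaw":0.2,"linear":[0,0,0],"twist":0},{"jaw":0.2,"linear":[0,0,0],"twist":0},{"jaw":0.2,"linear":[0,0,0],"twist":0}]' 15
```

```text
time: 32.52
position: [0.6288, 0.0716, 0.0995]
tool_rot: [0.707, 0.707, 0.001, 0.001]
ft_force: [0.2, 0.0, -0.1]
grip_width: 0.0564
grip_force: 0.0
time: 33.02
position: [0.6283, 0.072, 0.0989]
tool_rot: [0.707, 0.707, 0.0, 0.0]
ft_force: [-1.6, -0.4, 4.5]
grip_width: 0.037
grip_force: 15.0
```

```bash
python3 -m pendant '[{"jaw":0.2,"linear":[0,0,-2],"twist":0},{"jaw":0.2,"linear":[0,0,-3.5],"twist":0},{"jaw":0.2,"linear":[0,0,-3],"twist":0},{"jaw":0.2,"linear":[0,0,-1],"twist":0},{"jaw":0.2,"linear":[0,0,0],"twist":0}]'
python3 -m pendant '[{"jaw":0.2,"linear":[1.5,-0.5,0],"twist":0},{"jaw":0.2,"linear":[3,-1,0],"twist":0},{"jaw":0.2,"linear":[3.2,-1,0],"twist":0},{"jaw":0.2,"linear":[3.2,-1,0],"twist":0},{"jaw":0.2,"linear":[3.2,-1,0],"twist":0},{"jaw":0.2,"linear":[3.2,-1,0],"twist":0},{"jaw":0.2,"linear":[3.2,-1,0],"twist":0},{"jaw":0.2,"linear":[3.2,-1,0],"twist":0},{"jaw":0.2,"linear":[3.2,-1,0],"twist":0},{"jaw":0.2,"linear":[2.4,-1,0],"twist":0},{"jaw":0.2,"linear":[1,-0.5,0],"twist":0},{"jaw":0.2,"linear":[0,0,0],"twist":0}]'
python3 -m pendant '[{"jaw":0.2,"linear":[0,0,0],"twist":0},{"jaw":0.2,"linear":[0,0,0],"twist":0},{"jaw":0.2,"linear":[0,0,0],"twist":0}]'
python3 - <<'E'
from h import *
c,W=cloud('scene'); x,y,z=np.moveaxis(W,-1,0)
m=(abs(z-.026)<.004)&(x>.36)&(x<.68)&(y>.13)&(y<.47)
print('tray',m.sum(),cv2.minAreaRect(W[m][:,:2].astype(np.float32)))
E
```

```text
time: 33.43
position: [0.6301, 0.0719, 0.1964]
tool_rot: [0.707, 0.707, 0.002, 0.003]
ft_force: [-0.7, -0.5, -0.6]
grip_width: 0.0375
grip_force: 15.0
time: 34.43
position: [0.5245, 0.3772, 0.1907]
tool_rot: [0.706, 0.709, -0.002, -0.001]
ft_force: [-0.0, 0.5, -0.6]
grip_width: 0.0374
grip_force: 15.0
time: 34.68
position: [0.5286, 0.3733, 0.1928]
tool_rot: [0.708, 0.706, -0.001, 0.0]
ft_force: [0.0, -0.6, -0.5]
grip_width: 0.037
grip_force: 15.0
tray 2515 ((0.5230307579040527, 0.3025642931461334), (0.2261938452720642, 0.17935775220394135), 86.70384979248047)
```

```bash
python3 -m pendant '[{"jaw":0.2,"linear":[0.2,0,2],"twist":0},{"jaw":0.2,"linear":[0,0,3.5],"twist":0},{"jaw":0.2,"linear":[0,0,3.5],"twist":0},{"jaw":0.2,"linear":[0,0,2.5],"twist":0},{"jaw":0.2,"linear":[0,0,1.5],"twist":0},{"jaw":0.2,"linear":[0,0,0.7],"twist":0},{"jaw":0.2,"linear":[0,0,0],"twist":0},{"jaw":0.2,"linear":[0,0,0],"twist":0}]'
python3 -m pendant '[{"jaw":0.2,"linear":[0,0,0.2],"twist":0},{"jaw":0.2,"linear":[0,0,0.1],"twist":0},{"jaw":0.2,"linear":[0,0,0],"twist":0},{"jaw":0.2,"linear":[0,0,0],"twist":0}]'
```

```text
time: 35.4
position: [0.529, 0.3765, 0.0568]
tool_rot: [0.708, 0.707, 0.0, 0.0]
ft_force: [0.3, -0.0, 0.1]
grip_width: 0.0375
grip_force: 15.0
time: 35.73
position: [0.5284, 0.3772, 0.0542]
tool_rot: [0.707, 0.707, 0.001, 0.0]
ft_force: [0.1, 0.5, -0.4]
grip_width: 0.0377
grip_force: 15.0
```

```bash
python3 -m pendant '[{"jaw":0.2,"linear":[0,0,0.2],"twist":0},{"jaw":0.2,"linear":[0,0,0.15],"twist":0},{"jaw":0.2,"linear":[0,0,0],"twist":0},{"jaw":0.2,"linear":[0,0,0],"twist":0}]'
python3 -m pendant '[{"jaw":0.65,"linear":[0,0,0],"twist":0},{"jaw":0.65,"linear":[0,0,0],"twist":0},{"jaw":0.65,"linear":[0,0,0],"twist":0},{"jaw":0.65,"linear":[0,0,0],"twist":0},{"jaw":0.65,"linear":[0,0,-2],"twist":0},{"jaw":0.65,"linear":[0,0,-4],"twist":0},{"jaw":0.65,"linear":[0,0,-4],"twist":0},{"jaw":0.65,"linear":[0,0,-4],"twist":0},{"jaw":0.65,"linear":[0,0,-0.5],"twist":0},{"jaw":0.65,"linear":[0,0,0],"twist":0}]'
python3 -m pendant '[{"jaw":0.65,"linear":[-1.5,0.4,0],"twist":0},{"jaw":0.65,"linear":[-3.5,1,0],"twist":0},{"jaw":0.65,"linear":[-3.7,1,0],"twist":0},{"jaw":0.65,"linear":[-3.7,1,0],"twist":0},{"jaw":0.65,"linear":[-3.7,1,0],"twist":0},{"jaw":0.65,"linear":[-3.7,1,0],"twist":0},{"jaw":0.65,"linear":[-3.7,1,0],"twist":0},{"jaw":0.65,"linear":[-3.7,1,0],"twist":0},{"jaw":0.65,"linear":[-3.7,1,0],"twist":0},{"jaw":0.65,"linear":[-3.6,1,0],"twist":0},{"jaw":0.65,"linear":[-1.8,0.7,0],"twist":0},{"jaw":0.65,"linear":[0,0,0],"twist":0}]'
python3 -m pendant '[{"jaw":0.65,"linear":[0,0,0],"twist":0},{"jaw":0.65,"linear":[0,0,0],"twist":0},{"jaw":0.65,"linear":[0,0,0],"twist":0}]'
python3 - <<'E'
from h import *
c,W=cloud('side'); cv2.imwrite('pics/d3.png',cv2.resize(c['color'][180:440,130:430],None,fx=2.3,fy=2.3)) 
E
```

```text
time: 36.07
position: [0.5283, 0.3773, 0.0509]
tool_rot: [0.707, 0.707, 0.001, 0.0]
ft_force: [-0.6, -0.2, 5.5]
grip_width: 0.0376
grip_force: 15.0
time: 36.9
position: [0.5301, 0.3781, 0.1987]
tool_rot: [0.707, 0.707, 0.004, 0.001]
ft_force: [-0.8, -0.2, 0.1]
grip_width: 0.0566
grip_force: 0.0
time: 37.9
position: [0.6291, 0.0081, 0.1919]
tool_rot: [0.709, 0.705, -0.002, -0.001]
ft_force: [0.5, 0.2, 0.1]
grip_width: 0.056
grip_force: 0.0
time: 38.15
position: [0.6276, 0.0151, 0.1935]
tool_rot: [0.707, 0.708, -0.001, -0.001]
ft_force: [0.4, 0.5, 0.7]
grip_width: 0.0568
grip_force: 0.0
```

View pics/d3.png

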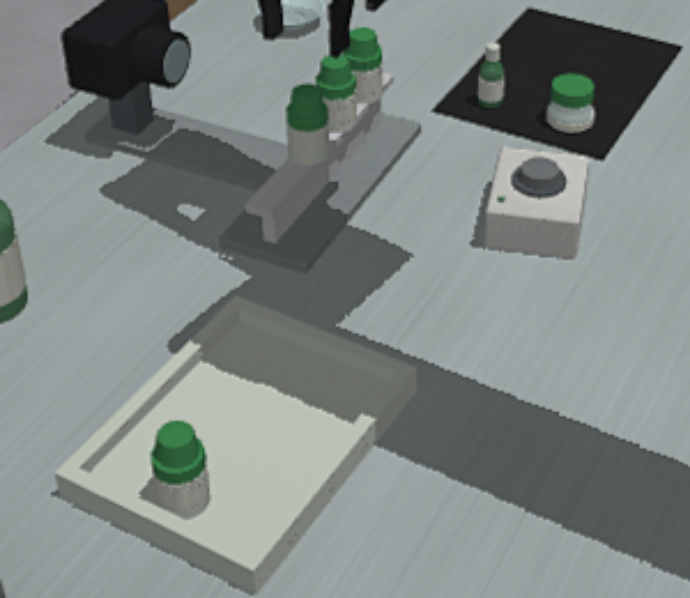

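The first pot stands upright in the tray at (180,465) in this crop, and three remain on the ledge. I'll repeat the routine for the second.

```bash
python3 -m pendant '[{"jaw":0.65,"linear":[0,0,2],"twist":0},{"jaw":0.65,"linear":[0,0,2.5],"twist":0},{"jaw":0.65,"linear":[0,0,2.5],"twist":0},{"jaw":0.65,"linear":[0,0,1.7],"twist":0},{"jaw":0.65,"linear":[0,0,0.8],"twist":0},{"jaw":0.65,"linear":[0,0,0.2],"twist":0},{"jaw":0.65,"linear":[0,0,0],"twist":0},{"jaw":0.65,"linear":[0,0,0],"twist":0}]'
python3 -m pendant '[{"jaw":0.2,"linear":[0,0,0],"twist":0},{"jaw":0.2,"linear":[0,0,0],"twist":0},{"jaw":0.2,"linear":[0,0,0],"twist":0},{"jaw":0.2,"linear":[0,0,0],"twist":0},{"jaw":0.2,"linear":[0,0,0],"twist":0},{"jaw":0.2,"linear":[0,0,0],"twist":0}]' 15
python3 -m pendant '[{"jaw":0.2,"linear":[0,0,-2],"twist":0},{"jaw":0.2,"linear":[0,0,-3.5],"twist":0},{"jaw":0.2,"linear":[0,0,-3],"twist":0},{"jaw":0.2,"linear":[0,0,-1],"twist":0},{"jaw":0.2,"linear":[0,0,0],"twist":0}]'
python3 -m pendant '[{"jaw":0.2,"linear":[1.5,-0.5,0],"twist":0},{"jaw":0.2,"linear":[3,-1,0],"twist":0},{"jaw":0.2,"linear":[3.3,-1,0],"twist":0},{"jaw":0.2,"linear":[3.3,-1.1,0],"twist":0},{"jaw":0.2,"linear":[3.3,-1.1,0],"twist":0},{"jaw":0.2,"linear":[3.3,-1.1,0],"twist":0},{"jaw":0.2,"linear":[3.3,-1.1,0],"twist":0},{"jaw":0.2,"linear":[3.3,-1,0],"twist":0},{"jaw":0.2,"linear":[3.3,-1,0],"twist":0},{"jaw":0.2,"linear":[2.6,-1,0],"twist":0},{"jaw":0.2,"linear":[1,-0.5,0],"twist":0},{"jaw":0.2,"linear":[0,0,0],"twist":0}]'
python3 -m pendant '[{"jaw":0.2,"linear":[0,0,0],"twist":0},{"jaw":0.2,"linear":[0,0,0],"twist":0},{"jaw":0.2,"linear":[0,0,0],"twist":0}]'
cat > t.py <<'E'
from h import *
c,W=cloud('scene'); x,y,z=np.moveaxis(W,-1,0)
m=(abs(z-.026)<.004)&(x>.33)&(x<.71)&(y>.1)&(y<.5)
n,L,st,_=cv2.connectedComponentsWithStats(cv2.dilate(m.astype(np.uint8),np.ones((3,3))))
k=1+st[1:,4].argmax(); m&=L==k
print('tray',m.sum(),cv2.minAreaRect(W[m][:,:2].astype(np.float32)))
E
python3 t.py
```

```text
time: 38.87
position: [0.6298, 0.0143, 0.0988]
tool_rot: [0.707, 0.707, 0.001, 0.001]
ft_force: [-0.4, 0.1, -0.0]
grip_width: 0.0564
grip_force: 0.0
time: 39.37
position: [0.6293, 0.0138, 0.0985]
tool_rot: [0.707, 0.707, 0.0, 0.0]
ft_force: [-1.3, 0.5, 4.4]
grip_width: 0.0379
grip_force: 15.0
time: 39.78
position: [0.631, 0.0137, 0.1959]
tool_rot: [0.707, 0.707, 0.002, 0.003]
ft_force: [0.1, 0.2, -1.1]
grip_width: 0.0375
grip_force: 15.0
time: 40.78
position: [0.5213, 0.3283, 0.1902]
tool_rot: [0.706, 0.709, -0.002, -0.001]
ft_force: [-0.0, -0.9, -0.3]
grip_width: 0.0377
grip_force: 15.0
time: 41.03
position: [0.5254, 0.3244, 0.1922]
tool_rot: [0.708, 0.706, -0.001, -0.0]
ft_force: [0.5, -0.2, -0.2]
grip_width: 0.0374
grip_force: 15.0
tray 2587 ((0.5228081345558167, 0.3026806712150574), (0.22649244964122772, 0.17908373475074768), 86.95053100585938)
```

```bash
python3 -m pendant '[{"jaw":0.2,"linear":[0.1,0,2],"twist":0},{"jaw":0.2,"linear":[0,0,3.5],"twist":0},{"jaw":0.2,"linear":[0,0,3.5],"twist":0},{"jaw":0.2,"linear":[0,0,2.5],"twist":0},{"jaw":0.2,"linear":[0,0,1.5],"twist":0},{"jaw":0.2,"linear":[0,0,0.7],"twist":0},{"jaw":0.2,"linear":[0,0,0.2],"twist":0},{"jaw":0.2,"linear":[0,0,0.1],"twist":0},{"jaw":0.2,"linear":[0,0,0],"twist":0},{"jaw":0.2,"linear":[0,0,0],"twist":0}]'
python3 -m pendant '[{"jaw":0.2,"linear":[0,0,0.2],"twist":0},{"jaw":0.2,"linear":[0,0,0.1],"twist":0},{"jaw":0.2,"linear":[0,0,0],"twist":0},{"jaw":0.2,"linear":[0,0,0],"twist":0}]'
```

```text
time: 41.92
position: [0.5261, 0.3272, 0.0542]
tool_rot: [0.707, 0.707, 0.001, 0.001]
ft_force: [0.8, -0.9, 0.1]
grip_width: 0.0378
grip_force: 15.0
time: 42.25
position: [0.5255, 0.3272, 0.0505]
tool_rot: [0.707, 0.707, 0.001, 0.0]
ft_force: [-0.3, -0.5, 2.8]
grip_width: 0.0375
grip_force: 15.0
```

```bash
python3 -m pendant '[{"jaw":0.65,"linear":[0,0,0],"twist":0},{"jaw":0.65,"linear":[0,0,0],"twist":0},{"jaw":0.65,"linear":[0,0,0],"twist":0},{"jaw":0.65,"linear":[0,0,0],"twist":0},{"jaw":0.65,"linear":[0,0,-2],"twist":0},{"jaw":0.65,"linear":[0,0,-4],"twist":0},{"jaw":0.65,"linear":[0,0,-4],"twist":0},{"jaw":0.65,"linear":[0,0,-4],"twist":0},{"jaw":0.65,"linear":[0,0,-0.5],"twist":0},{"jaw":0.65,"linear":[0,0,0],"twist":0}]'
python3 -m pendant '[{"jaw":0.65,"linear":[-1.6,0.6,0],"twist":0},{"jaw":0.65,"linear":[-3.5,1,0],"twist":0},{"jaw":0.65,"linear":[-3.8,1.1,0],"twist":0},{"jaw":0.65,"linear":[-3.8,1.1,0],"twist":0},{"jaw":0.65,"linear":[-3.8,1.1,0],"twist":0},{"jaw":0.65,"linear":[-3.8,1,0],"twist":0},{"jaw":0.65,"linear":[-3.8,1,0],"twist":0},{"jaw":0.65,"linear":[-3.8,1,0],"twist":0},{"jaw":0.65,"linear":[-3.7,1,0],"twist":0},{"jaw":0.65,"linear":[-3.6,1,0],"twist":0},{"jaw":0.65,"linear":[-1.8,0.7,0],"twist":0},{"jaw":0.65,"linear":[0,0,0],"twist":0}]'
python3 -m pendant '[{"jaw":0.65,"linear":[0,0,0],"twist":0},{"jaw":0.65,"linear":[0,0,0],"twist":0},{"jaw":0.65,"linear":[0,0,0],"twist":0}]'
```

```text
time: 43.08
position: [0.527, 0.3278, 0.1984]
tool_rot: [0.707, 0.707, 0.004, 0.002]
ft_force: [0.1, 0.4, -0.3]
grip_width: 0.0568
grip_force: 0.0
time: 44.08
position: [0.6315, -0.0479, 0.1922]
tool_rot: [0.709, 0.705, -0.001, -0.0]
ft_force: [0.1, -1.0, -0.4]
grip_width: 0.0562
grip_force: 0.0
time: 44.33
position: [0.6297, -0.0414, 0.1936]
tool_rot: [0.707, 0.708, -0.001, -0.001]
ft_force: [-0.8, -0.1, -0.5]
grip_width: 0.0564
grip_force: 0.0
```

```bash
python3 -m pendant '[{"jaw":0.65,"linear":[0,0,2],"twist":0},{"jaw":0.65,"linear":[0,0,2.5],"twist":0},{"jaw":0.65,"linear":[0,0,2.5],"twist":0},{"jaw":0.65,"linear":[0,0,1.7],"twist":0},{"jaw":0.65,"linear":[0,0,0.8],"twist":0},{"jaw":0.65,"linear":[0,0,0.2],"twist":0},{"jaw":0.65,"linear":[0,0,0],"twist":0},{"jaw":0.65,"linear":[0,0,0],"twist":0}]'
python3 -m pendant '[{"jaw":0.2,"linear":[0,0,0],"twist":0},{"jaw":0.2,"linear":[0,0,0],"twist":0},{"jaw":0.2,"linear":[0,0,0],"twist":0},{"jaw":0.2,"linear":[0,0,0],"twist":0},{"jaw":0.2,"linear":[0,0,0],"twist":0},{"jaw":0.2,"linear":[0,0,0],"twist":0}]' 15
python3 -m pendant '[{"jaw":0.2,"linear":[0,0,-2],"twist":0},{"jaw":0.2,"linear":[0,0,-3.5],"twist":0},{"jaw":0.2,"linear":[0,0,-3],"twist":0},{"jaw":0.2,"linear":[0,0,-1],"twist":0},{"jaw":0.2,"linear":[0,0,0],"twist":0}]'
python3 -m pendant '[{"jaw":0.2,"linear":[1.6,-0.6,0],"twist":0},{"jaw":0.2,"linear":[3,-1,0],"twist":0},{"jaw":0.2,"linear":[3.3,-1.1,0],"twist":0},{"jaw":0.2,"linear":[3.4,-1.1,0],"twist":0},{"jaw":0.2,"linear":[3.4,-1.1,0],"twist":0},{"jaw":0.2,"linear":[3.4,-1.1,0],"twist":0},{"jaw":0.2,"linear":[3.4,-1.1,0],"twist":0},{"jaw":0.2,"linear":[3.4,-1.1,0],"twist":0},{"jaw":0.2,"linear":[3.3,-1.1,0],"twist":0},{"jaw":0.2,"linear":[2.6,-1,0],"twist":0},{"jaw":0.2,"linear":[1.1,-0.6,0],"twist":0},{"jaw":0.2,"linear":[0,0,0],"twist":0}]'
python3 -m pendant '[{"jaw":0.2,"linear":[0,0,0],"twist":0},{"jaw":0.2,"linear":[0,0,0],"twist":0},{"jaw":0.2,"linear":[0,0,0],"twist":0}]'
python3 t.py
```

```text
time: 45.0
position: [0.6318, -0.0426, 0.0988]
tool_rot: [0.707, 0.707, 0.001, 0.001]
ft_force: [-0.3, -0.3, 1.0]
grip_width: 0.0566
grip_force: 0.0
time: 45.5
position: [0.6313, -0.0432, 0.0985]
tool_rot: [0.707, 0.707, 0.0, 0.0]
ft_force: [-1.4, -0.2, 2.9]
grip_width: 0.0376
grip_force: 15.0
time: 45.92
position: [0.633, -0.0435, 0.1959]
tool_rot: [0.707, 0.707, 0.002, 0.003]
ft_force: [0.1, -0.8, -0.9]
grip_width: 0.0376
grip_force: 15.0
time: 46.92
position: [0.5182, 0.2783, 0.1904]
tool_rot: [0.706, 0.709, -0.002, -0.002]
ft_force: [-0.1, -0.0, -0.9]
grip_width: 0.0375
grip_force: 15.0
time: 47.17
position: [0.5225, 0.2744, 0.1923]
tool_rot: [0.708, 0.706, -0.0, 0.0]
ft_force: [0.4, 0.2, -0.7]
grip_width: 0.0377
grip_force: 15.0
tray 2588 ((0.5226314067840576, 0.30273741483688354), (0.22634607553482056, 0.17900867760181427), 86.81363677978516)
```

```bash
python3 -m pendant '[{"jaw":0.2,"linear":[0.1,0,2],"twist":0},{"jaw":0.2,"linear":[0,0,3.5],"twist":0},{"jaw":0.2,"linear":[0,0,3.5],"twist":0},{"jaw":0.2,"linear":[0,0,2.5],"twist":0},{"jaw":0.2,"linear":[0,0,1.5],"twist":0},{"jaw":0.2,"linear":[0,0,0.7],"twist":0},{"jaw":0.2,"linear":[0,0,0.2],"twist":0},{"jaw":0.2,"linear":[0,0,0.1],"twist":0},{"jaw":0.2,"linear":[0,0,0],"twist":0},{"jaw":0.2,"linear":[0,0,0],"twist":0}]'
python3 -m pendant '[{"jaw":0.2,"linear":[0,0,0.2],"twist":0},{"jaw":0.2,"linear":[0,0,0.1],"twist":0},{"jaw":0.2,"linear":[0,0,0],"twist":0},{"jaw":0.2,"linear":[0,0,0],"twist":0}]'
```

```text
time: 48.05
position: [0.5231, 0.2771, 0.0541]
tool_rot: [0.707, 0.707, 0.001, 0.001]
ft_force: [-0.4, -0.2, -1.6]
grip_width: 0.0376
grip_force: 15.0
time: 48.38
position: [0.5225, 0.2772, 0.0505]
tool_rot: [0.707, 0.707, 0.001, 0.0]
ft_force: [0.3, -0.3, 2.3]
grip_width: 0.0376
grip_force: 15.0
```

```bash
python3 -m pendant '[{"jaw":0.65,"linear":[0,0,0],"twist":0},{"jaw":0.65,"linear":[0,0,0],"twist":0},{"jaw":0.65,"linear":[0,0,0],"twist":0},{"jaw":0.65,"linear":[0,0,0],"twist":0},{"jaw":0.65,"linear":[0,0,-2],"twist":0},{"jaw":0.65,"linear":[0,0,-4],"twist":0},{"jaw":0.65,"linear":[0,0,-4],"twist":0},{"jaw":0.65,"linear":[0,0,-4],"twist":0},{"jaw":0.65,"linear":[0,0,-0.5],"twist":0},{"jaw":0.65,"linear":[0,0,0],"twist":0}]'
python3 -m pendant '[{"jaw":0.65,"linear":[-1.8,0.6,0],"twist":0},{"jaw":0.65,"linear":[-3.6,1.1,0],"twist":0},{"jaw":0.65,"linear":[-3.8,1.1,0],"twist":0},{"jaw":0.65,"linear":[-3.8,1.1,0],"twist":0},{"jaw":0.65,"linear":[-3.8,1.1,0],"twist":0},{"jaw":0.65,"linear":[-3.8,1.1,0],"twist":0},{"jaw":0.65,"linear":[-3.8,1.1,0],"twist":0},{"jaw":0.65,"linear":[-3.8,1.1,0],"twist":0},{"jaw":0.65,"linear":[-3.8,1,0],"twist":0},{"jaw":0.65,"linear":[-3.6,1,0],"twist":0},{"jaw":0.65,"linear":[-2,0.8,0],"twist":0},{"jaw":0.65,"linear":[0,0,0],"twist":0}]'
python3 -m pendant '[{"jaw":0.65,"linear":[0,0,0],"twist":0},{"jaw":0.65,"linear":[0,0,0],"twist":0},{"jaw":0.65,"linear":[0,0,0],"twist":0}]'
```

```text
time: 49.22
position: [0.524, 0.2777, 0.1982]
tool_rot: [0.707, 0.707, 0.003, 0.002]
ft_force: [0.6, 0.1, -0.3]
grip_width: 0.0567
grip_force: 0.0
time: 50.22
position: [0.6337, -0.1043, 0.1921]
tool_rot: [0.709, 0.705, -0.001, 0.0]
ft_force: [1.3, -0.4, 0.3]
grip_width: 0.0564
grip_force: 0.0
time: 50.47
position: [0.6317, -0.0974, 0.1935]
tool_rot: [0.707, 0.708, -0.001, -0.002]
ft_force: [-0.7, -0.1, 0.4]
grip_width: 0.0566
grip_force: 0.0
```

```bash
python3 -m pendant '[{"jaw":0.65,"linear":[0,0,2],"twist":0},{"jaw":0.65,"linear":[0,0,2.5],"twist":0},{"jaw":0.65,"linear":[0,0,2.5],"twist":0},{"jaw":0.65,"linear":[0,0,1.7],"twist":0},{"jaw":0.65,"linear":[0,0,0.8],"twist":0},{"jaw":0.65,"linear":[0,0,0.2],"twist":0},{"jaw":0.65,"linear":[0,0,0],"twist":0},{"jaw":0.65,"linear":[0,0,0],"twist":0}]'
python3 -m pendant '[{"jaw":0.2,"linear":[0,0,0],"twist":0},{"jaw":0.2,"linear":[0,0,0],"twist":0},{"jaw":0.2,"linear":[0,0,0],"twist":0},{"jaw":0.2,"linear":[0,0,0],"twist":0},{"jaw":0.2,"linear":[0,0,0],"twist":0},{"jaw":0.2,"linear":[0,0,0],"twist":0}]' 15
python3 -m pendant '[{"jaw":0.2,"linear":[0,0,-2],"twist":0},{"jaw":0.2,"linear":[0,0,-3.5],"twist":0},{"jaw":0.2,"linear":[0,0,-3],"twist":0},{"jaw":0.2,"linear":[0,0,-1],"twist":0},{"jaw":0.2,"linear":[0,0,0],"twist":0}]'
python3 -m pendant '[{"jaw":0.2,"linear":[1.6,-0.6,0],"twist":0},{"jaw":0.2,"linear":[3.2,-1.1,0],"twist":0},{"jaw":0.2,"linear":[3.4,-1.2,0],"twist":0},{"jaw":0.2,"linear":[3.5,-1.2,0],"twist":0},{"jaw":0.2,"linear":[3.5,-1.2,0],"twist":0},{"jaw":0.2,"linear":[3.5,-1.2,0],"twist":0},{"jaw":0.2,"linear":[3.5,-1.1,0],"twist":0},{"jaw":0.2,"linear":[3.4,-1.1,0],"twist":0},{"jaw":0.2,"linear":[3.3,-1.1,0],"twist":0},{"jaw":0.2,"linear":[2.7,-1.1,0],"twist":0},{"jaw":0.2,"linear":[1.1,-0.6,0],"twist":0},{"jaw":0.2,"linear":[0,0,0],"twist":0}]'
python3 -m pendant '[{"jaw":0.2,"linear":[0,0,0],"twist":0},{"jaw":0.2,"linear":[0,0,0],"twist":0},{"jaw":0.2,"linear":[0,0,0],"twist":0}]'
python3 t.py
```

```text
time: 51.13
position: [0.6338, -0.0987, 0.0988]
tool_rot: [0.707, 0.707, 0.0, 0.001]
ft_force: [0.5, -0.1, 1.0]
grip_width: 0.0562
grip_force: 0.0
time: 51.63
position: [0.6331, -0.0992, 0.0985]
tool_rot: [0.707, 0.707, 0.0, 0.0]
ft_force: [-1.0, -0.2, 3.8]
grip_width: 0.0378
grip_force: 15.0
time: 52.05
position: [0.635, -0.0997, 0.1959]
tool_rot: [0.707, 0.707, 0.002, 0.003]
ft_force: [0.4, -0.0, -1.0]
grip_width: 0.0377
grip_force: 15.0
time: 53.05
position: [0.5139, 0.2304, 0.1905]
tool_rot: [0.706, 0.709, -0.002, -0.002]
ft_force: [0.3, -0.2, -0.4]
grip_width: 0.0377
grip_force: 15.0
time: 53.3
position: [0.5185, 0.2266, 0.1922]
tool_rot: [0.708, 0.706, -0.0, 0.0]
ft_force: [0.1, 0.5, -0.6]
grip_width: 0.0378
grip_force: 15.0
tray 2594 ((0.5231313109397888, 0.3028936982154846), (0.2265913039445877, 0.17925482988357544), 86.96661376953125)
```

```bash
python3 -m pendant '[{"jaw":0.2,"linear":[0,0,2],"twist":0},{"jaw":0.2,"linear":[0,0,3.5],"twist":0},{"jaw":0.2,"linear":[0,0,3.5],"twist":0},{"jaw":0.2,"linear":[0,0,2.5],"twist":0},{"jaw":0.2,"linear":[0,0,1.5],"twist":0},{"jaw":0.2,"linear":[0,0,0.7],"twist":0},{"jaw":0.2,"linear":[0,0,0.2],"twist":0},{"jaw":0.2,"linear":[0,0,0.1],"twist":0},{"jaw":0.2,"linear":[0,0,0],"twist":0},{"jaw":0.2,"linear":[0,0,0],"twist":0}]'
python3 -m pendant '[{"jaw":0.2,"linear":[0,0,0.2],"twist":0},{"jaw":0.2,"linear":[0,0,0.1],"twist":0},{"jaw":0.2,"linear":[0,0,0],"twist":0},{"jaw":0.2,"linear":[0,0,0],"twist":0}]'
```

```text
time: 54.18
position: [0.5191, 0.228, 0.054]
tool_rot: [0.707, 0.707, 0.001, 0.001]
ft_force: [0.5, 0.6, -1.4]
grip_width: 0.0376
grip_force: 15.0
time: 54.52
position: [0.5185, 0.2282, 0.0504]
tool_rot: [0.707, 0.707, 0.001, 0.0]
ft_force: [0.1, -0.1, 3.9]
grip_width: 0.0377
grip_force: 15.0
```

```bash
python3 -m pendant '[{"jaw":0.65,"linear":[0,0,0],"twist":0},{"jaw":0.65,"linear":[0,0,0],"twist":0},{"jaw":0.65,"linear":[0,0,0],"twist":0},{"jaw":0.65,"linear":[0,0,0],"twist":0},{"jaw":0.65,"linear":[0,0,-2],"twist":0},{"jaw":0.65,"linear":[0,0,-4],"twist":0},{"jaw":0.65,"linear":[0,0,-4],"twist":0},{"jaw":0.65,"linear":[0,0,-4],"twist":0},{"jaw":0.65,"linear":[-2,0,-3],"twist":0},{"jaw":0.65,"linear":[-3,0,-3],"twist":0},{"jaw":0.65,"linear":[-3,0,0],"twist":0},{"jaw":0.65,"linear":[0,0,0],"twist":0}]'
python3 -m pendant '[{"jaw":0.65,"linear":[-3,0,0],"twist":0},{"jaw":0.65,"linear":[-3,0,0],"twist":0},{"jaw":0.65,"linear":[-3,0,0],"twist":0},{"jaw":0.65,"linear":[-2,0,0],"twist":0},{"jaw":0.65,"linear":[0,0,0],"twist":0},{"jaw":0.65,"linear":[0,0,0],"twist":0},{"jaw":0.65,"linear":[0,0,0],"twist":0}]'
python3 t.py; python3 - <<'E'
from h import *
c,W=cloud('side'); cv2.imwrite('pics/d4.png',cv2.resize(c['color'][180:440,130:430],None,fx=2.3,fy=2.3))
c,W=cloud('scene'); x,y,z=np.moveaxis(W,-1,0)
m=(z>.072)&(z<.09)&(abs(x-.52)<.07)&(y>.17)&(y<.43)
n,L,st,_=cv2.connectedComponentsWithStats(m.astype(np.uint8))
for k in range(1,n):
    if st[k,4]>15: print('pot',st[k,4],np.median(W[L==k],0).round(4))
E
```

```text
time: 55.52
position: [0.5191, 0.1447, 0.2514]
tool_rot: [0.708, 0.706, 0.001, 0.002]
ft_force: [-0.8, 0.1, -0.3]
grip_width: 0.0565
grip_force: 0.0
time: 56.1
position: [0.5176, 0.0393, 0.2487]
tool_rot: [0.707, 0.707, -0.0, -0.001]
ft_force: [0.7, -0.7, 1.0]
grip_width: 0.0567
grip_force: 0.0
tray 2505 ((0.5228177309036255, 0.3029518127441406), (0.2266765683889389, 0.17836740612983704), 86.60041809082031)
pot 163 [0.5206 0.2351 0.0786]
pot 175 [0.5246 0.2834 0.0787]
pot 188 [0.5273 0.3333 0.0789]
pot 200 [0.5302 0.3804 0.079 ]
```

View pics/d4.png

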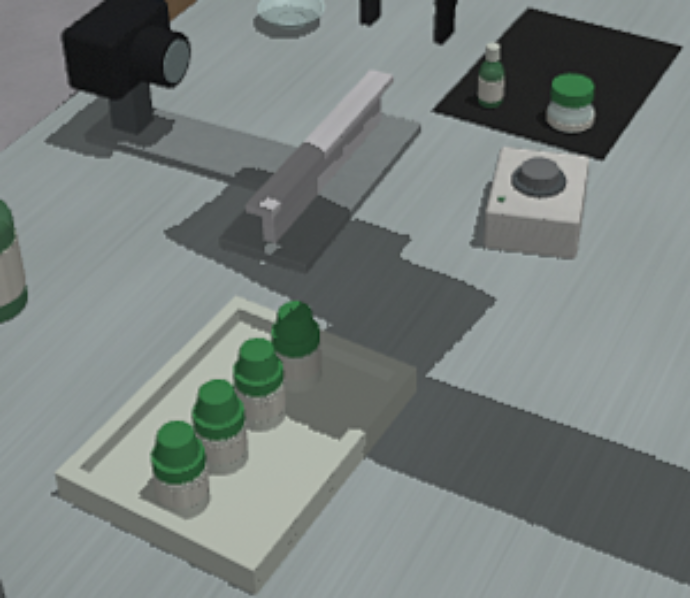

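All four pots stand upright in a row in the tray, from (180,465) to (297,345) in this crop. The key is up at (540,175), the bottle and jar are on the mat, and the arm is clear, so I'm handing in.

```bash
python3 -c "
from rig import robot; print(robot.hand_in())"
```

```text
the job is handed in; nothing more can be done
None
```

I handed the job in at about 56 s: all four pots stood on the ledge, the key was held at half-press for over a second, then pressed fully and let up, and the pots are now upright in the tray with the jar and bottle untouched; the hand-in call returned no verdict.

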